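# Pack out and wedge the gel-casting stand

### The arm

A 6-joint arm with a two-finger parallel gripper is mounted at the origin on a cart in front of the work surface, level with it; the furniture and walls round the work are solid. World frame = base frame: x ahead of the robot, y to its left, z up, the work surface at z = 0. Lengths are in mm, angles in rad, forces in N, time in s.
With the tool pointing down it reaches from about 275 to 725 mm from the base axis. Payload 15.9 kg.
Tool frame: the origin (TCP) lies midway between the tips of the shut fingers; the grasp point (between the pads) lies 19 mm behind it; y points along the fingers, x is the direction in which the jaws open and shut, and the axes are right-handed (so a half turn about y gives the same grasp; the last joint's range is limited). The gripper opens to 85 mm and grips with 20 to 120 N. Pads are 22 mm wide; open, the fingers measure 114 mm over their backs; the gripper's body (76 mm by 85 mm) begins 54 mm behind the grasp point. The pads swing forward as they close: fully open they stand 13 mm farther back than shut.
Start: joints at [-1.213, 0.213, -0.034, 1.323, 0, 1.571], TCP at [175.1, -468.322, 231.306] pointing down, gripper open.
Joint ranges: [-2.98, 2.98], [-0.74, 1.72], [-1.14, 1.35], [-2.1, 2.04], [-1.57, 1.44], [-3.14, 3.14]. Speed limits (rad/s): [1.89, 1.89, 2.39, 2.57, 3.14, 3.14].

### API

Orientations are given as a 3x3 rotation matrix whose columns are the frame's x, y, z axes.
In Python, from workcell import robot, imaging gives the robot as it stands.
- The arm moves only by the tool drive_tool, never from a script. Its argument "increments" is a list of rows, each an object with "travel": the shift along the world's x, y, z in units of 60 cm (1.0 is 60 cm), a list of three; "roll": the turn about the world's z in units of 45 degrees (1.0 is 45 degrees). In form: [{"travel": [x, y, z], "roll": roll}, ...]. A call has 1 to 5 rows; each row shifts and turns the commanded pose from where the row before left it; what a row does not reach is not made up. A row lasts 1/12 s, in which the tool goes at most 41.7 mm and 7.16 degrees, less where a joint would pass 70% of its speed; a pose out of reach is approached as far as the arm can. A call with a number of a shift or a turn outside -1 to 1 is refused whole. A call with a gripper value outside its range is refused whole. "fingers" is the closure, from -1 (fully open) to 1 (shut), set as the call begins (left out, the last holds). The fingers move at their own pace and stop on an object; "grip_force" is the grip in N (left out, the last holds). Time passes only in rows, so rows that do not move let the fingers close. It gives the time, the measured TCP pose, the force and the opening at its end, in the units of the state.
- robot.sense(): the state, without advancing time (a new reading comes with each control period).
- imaging.camera(name): name is "scene" or "side" or "wrist"; returns (picture, depth): 384x512x3 uint8, red, green, blue; 384x512 float32, mm along the optical axis (not along the pixel's ray), 0 where there is no reading.
- imaging.camera_info(name): a dict with "fx", "fy", "cx", "cy" (pixels), "xyz" and "orientation" of the camera in the world; the wrist camera has in their place "hand_eye" (4x4, takes a point from camera to tool coordinates, whose origin is the TCP and whose axes are the tool frame's). Camera axes: x right, y down, z forward; pixel columns grow to the right and rows downward; lengths in mm; the calibration is good to about 2 mm. A picture is of the moment at which its call begins: read the wrist's pose just before it. camera_info takes no time and is no camera call.
- robot.hand_in(): hands the job in, once; it reports no verdict.
The state is a dict: "t": time; "qpos": joint angles; "joint_velocities": joint speeds; "tau": joint torques, N m; "tool_pos": TCP position; "tcp_rot": TCP orientation; "ft_force": force on the tool from outside, world axes, zero at the start; "torque": the same for the moment, N m; "opening": opening from 0.0 (shut) to 1.0 (fully open).
Only numpy, scipy, OpenCV 4.12 (cv2) and the standard library are available. Lean on these libraries where they do the work, as an engineer would, in place of code of your own. Each camera call takes 0.05 s, during which the arm holds its last target. There are 200 camera calls.

### The job

Push the open carriage of the gel-casting stand home until it clicks onto its stop, then fill the gap between the leaning cassette pack and the end wall: stand grey spacer plates from the rack in it, seated on the carriage's floor and leaning on the pack, until there is no room for another, leaving any spare in the rack. Then push the wedge upright down between the last spacer and the end wall until you feel it jam, without forcing the carriage off its stop, and finish still holding the wedge pressed in so that the stack stays tight; leave the timer, bottle and dish where they are.

Things in the scene. Friction and masses are not known exactly. Their poses are not given: they have to be found in the camera images.
- stand: fixed gel-casting stand, 172 (x) by 140 mm (y): low aluminium base, two white cheeks 9 mm thick at y = +-62 mm, tops 44 mm high. Origin on the bench under its middle; x points from the carriage front towards the end wall, z up. Stands on the right of the work area, turned up to 0.25 rad
- carriage (a joint): white sliding carriage, a drawer carrying the pack of glass cassettes: metres drawn out along the stand's -x; 0 = home on its stop. Sliding friction about 2 N; near home a spring ball resists with up to about 11 N, snaps in and then holds it until it is forced out with over 25 N. Starts 30 to 55 mm out
- carriage_front (a point): centre of the outer face of the carriage's upright front panel (136 mm wide, from 5 to 55 mm above the bench); this point is 30 mm above the bench and moves with the carriage. The flat face looks to the stand's -x; push it along the stand's +x
- pack_foot (a point): middle of the foot of the pack's rear face (white ceramic, 94 mm wide, 80 mm along its slope), 14 mm above the bench at the carriage's floor; moves with the carriage. Pack and back rest are 37 mm thick, clipped to the carriage. The rear face leans 14 deg: in the stand's frame it rises along (-0.242, 0, 0.970), outward normal (0.970, 0, 0.242)
- end_wall: fixed white end wall clamped between the cheeks; its position along the stand differs each time. Axes as the stand's; the plane x = 0 of this frame is its upright face towards the pack, 92 mm wide, reaching 80 mm above the bench, with a lip above that leans back to 88 mm; behind it two black thumb nuts stand up to 65 mm high on ears over the cheeks
- wall_foot (a point): middle of the end wall's upright face, at the height of the carriage's floor (14 mm above the bench). With the carriage home it is 12 to 24.5 mm from pack_foot along the stand's x: the gap to be filled, 14 degrees wider towards the top
- rack: fixed white slotted rack, 190 x 106 mm, base 12 mm high. Origin on the bench under its middle. Three spacer slots at x = -65, -25 and +15 mm, posts 42 mm high; the wedge's seat at x = +76 mm. Plates stand across its x axis. It is turned up to 0.25 rad
- spacer0_mid (a point): centre (half-way up) of a loose grey spacer plate, one of three alike, standing upright in the rack: 8 mm thick (its x), 88 mm wide (y), 80 mm high (z), 70 g; its underside is 12 mm above the bench. Leaning on the pack it takes 8.24 mm of the gap measured level
- spacer1_mid (a point): centre (half-way up) of a loose grey spacer plate, one of three alike, standing upright in the rack: 8 mm thick (its x), 88 mm wide (y), 80 mm high (z), 70 g; its underside is 12 mm above the bench. Leaning on the pack it takes 8.24 mm of the gap measured level
- spacer2_mid (a point): centre (half-way up) of a loose grey spacer plate, one of three alike, standing upright in the rack: 8 mm thick (its x), 88 mm wide (y), 80 mm high (z), 70 g; its underside is 12 mm above the bench. Leaning on the pack it takes 8.24 mm of the gap measured level
- wedge_grip (a point): centre of the wedge's upright grip fin, 12 mm thick (x), 46 wide (y), 26 high. The loose grey ribbed wedge (80 mm wide, 78 high under the fin, 80 g) stands in the rack; z up, its upright +x face belongs on the end wall, its -x face slopes 14 deg and belongs on the leaning spacers. The fin's centre is 91 mm above the foot, 13 mm to the -x side of the upright face
- wedge_foot (a point): point on the underside of the wedge's foot, which is 11 mm thick (x), toe bevelled 3 x 6 mm on its +x side: upright face 5 mm to its +x side, sloping face starts 6 mm to its -x side; it grows 0.249 mm thicker per mm upward. If the gap left at floor level is r mm, the wedge jams with its foot about (10.3 - r) / 0.249 mm above the carriage's floor
- timer: bystander: small white bench timer, 62 x 72 x 20 mm
- small_bottle: bystander: small capped bottle, 50 mm across, 106 mm high
- petri: bystander: round lidded dish, 91 mm across, 16 mm high

How it is judged (in metres and radians):
On the way, in this order (a step that is already met when the one before it is completed fails the run):
1. the carriage is pushed home onto its stop (value of joint carriage below 0.0025 m), for 0.2 s.
2. with the carriage home, at least one spacer plate is seated in the gap, leaning on the pack (value of joint carriage below 0.0025 m and ((x of spacer0_mid in the frame of stand between -0.034 and 0.012 m and y of spacer0_mid in the frame of stand between -0.012 and 0.012 m and z of spacer0_mid in the frame of stand between 0.045 and 0.062 m and angle between the z axis of spacer0_mid and the z axis of stand, either way round below 0.33 rad and angle between the y axis of spacer0_mid and the y axis of stand, either way round below 0.12 rad) or (x of spacer1_mid in the frame of stand between -0.034 and 0.012 m and y of spacer1_mid in the frame of stand between -0.012 and 0.012 m and z of spacer1_mid in the frame of stand between 0.045 and 0.062 m and angle between the z axis of spacer1_mid and the z axis of stand, either way round below 0.33 rad and angle between the y axis of spacer1_mid and the y axis of stand, either way round below 0.12 rad) or (x of spacer2_mid in the frame of stand between -0.034 and 0.012 m and y of spacer2_mid in the frame of stand between -0.012 and 0.012 m and z of spacer2_mid in the frame of stand between 0.045 and 0.062 m and angle between the z axis of spacer2_mid and the z axis of stand, either way round below 0.33 rad and angle between the y axis of spacer2_mid and the y axis of stand, either way round below 0.12 rad))), for 0.2 s.
At the end, for the whole second after the job is handed in: Carriage home (2.5 mm); each spacer seated in the gap (one or more) or standing in the rack; wedge upright (0.1 rad), central (12 mm), flat face to the wall, jammed 1.5 to 52 mm above the floor, over 1.5 N on wall and spacer, held by the fingers (over 2 N) (all of step 2 and ((x of spacer0_mid in the frame of stand between -0.034 and 0.012 m and y of spacer0_mid in the frame of stand between -0.012 and 0.012 m and z of spacer0_mid in the frame of stand between 0.045 and 0.062 m and angle between the z axis of spacer0_mid and the z axis of stand, either way round below 0.33 rad and angle between the y axis of spacer0_mid and the y axis of stand, either way round below 0.12 rad) or (x of spacer0_mid in the frame of rack between -0.1 and 0.11 m and y of spacer0_mid in the frame of rack between -0.02 and 0.02 m and z of spacer0_mid in the frame of rack between 0.045 and 0.06 m)) and ((x of spacer1_mid in the frame of stand between -0.034 and 0.012 m and y of spacer1_mid in the frame of stand between -0.012 and 0.012 m and z of spacer1_mid in the frame of stand between 0.045 and 0.062 m and angle between the z axis of spacer1_mid and the z axis of stand, either way round below 0.33 rad and angle between the y axis of spacer1_mid and the y axis of stand, either way round below 0.12 rad) or (x of spacer1_mid in the frame of rack between -0.1 and 0.11 m and y of spacer1_mid in the frame of rack between -0.02 and 0.02 m and z of spacer1_mid in the frame of rack between 0.045 and 0.06 m)) and ((x of spacer2_mid in the frame of stand between -0.034 and 0.012 m and y of spacer2_mid in the frame of stand between -0.012 and 0.012 m and z of spacer2_mid in the frame of stand between 0.045 and 0.062 m and angle between the z axis of spacer2_mid and the z axis of stand, either way round below 0.33 rad and angle between the y axis of spacer2_mid and the y axis of stand, either way round below 0.12 rad) or (x of spacer2_mid in the frame of rack between -0.1 and 0.11 m and y of spacer2_mid in the frame of rack between -0.02 and 0.02 m and z of spacer2_mid in the frame of rack between 0.045 and 0.06 m)) and z of wedge_foot in the frame of stand between 0.0155 and 0.066 m and y of wedge_foot in the frame of stand between -0.012 and 0.012 m and x of wedge_foot in the frame of end_wall between -0.012 and 0.001 m and angle between the z axis of wedge_foot and the z axis of stand, either way round below 0.1 rad and contact force between wedge and end_wall above 1.5 N and (contact force between wedge and spacer0 above 1.5 N or contact force between wedge and spacer1 above 1.5 N or contact force between wedge and spacer2 above 1.5 N) and contact force between the fingers and wedge above 2 N and linear speed of wedge below 0.02 m/s); the arm keeps its last pose, push and grip.
It fails at once if a bystander is pushed away or knocked over (distance of any of timer, small_bottle, petri from where it was at the start of the episode above 0.02 m).
It also fails if it takes over 72 s, if anything falls off the work surface, if the arm or the gripper's body presses on something with over 40 N, if the wrist force passes 120 N, or if a joint passes its speed limit or range.

## Working session

There is one attempt and no reset: what is moved stays moved. The work goes in short steps, Python scripts to look and compute and a tool call to move; the robot and the scene stay as the last step left them, time stands still between calls to the robot, and variables do not carry over. Pictures are saved under pics/ and viewed, about 8 in all and at most 12, crops included, and the job is handed in when it is done.

Besides the shell and the picture viewer there is one more tool, called after "Call:" by a JSON object that holds its "method" and its "body". drive_tool: Moves the arm, as the interface text tells. Its arguments: {"type":"object","properties":{"increments":{"type":"array","items":{"type":"object","properties":{"travel":{"type":"array","items":{"type":"number"}},"roll":{"type":"number"}}}},"fingers":{"type":"number"},"grip_force":{"type":"number"}},"required":["increments"]}

```bash
ls; mkdir -p pics
cat > h.py <<'E'
import numpy as np, cv2
from workcell import robot, imaging
def cloud(name):
    s=robot.sense(); im,d=imaging.camera(name); c=imaging.camera_info(name)
    v,u=np.indices(d.shape); P=np.dstack([(u-c['cx'])/c['fx']*d,(v-c['cy'])/c['fy']*d,d])
    if name=='wrist':
        H=np.array(c['hand_eye']); P=P@H[:3,:3].T+H[:3,3]; P=P@np.array(s['tcp_rot']).T+np.array(s['tool_pos'])
    else: P=P@np.array(c['orientation']).T+np.array(c['xyz'])
    P[d==0]=np.nan
    return im,d,P
E
python3 - <<'E'
from h import *
s=robot.sense(); print({k:np.round(v,3).tolist() for k,v in s.items()})
ims=[]
for n in ['scene','side']:
    im,d,P=cloud(n); np.savez(f'{n}0.npz',im=im,P=P); ims.append(im); c=imaging.camera_info(n); print(n,c['fx'],c['xyz'],np.round(c['orientation'],3).tolist(),(d>0).mean())
    cv2.imwrite(f'pics/{n}0.png',im[...,::-1])
E
```

```text
pics
{'t': 0.0, 'qpos': [-1.213, 0.213, -0.035, 1.323, -0.0, 1.571], 'joint_velocities': [-0.001, 0.001, -0.001, -0.001, 0.0, 0.001], 'tau': [-0.0, -68.615, 48.712, 0.017, 0.0, 0.0], 'tool_pos': [174.993, -468.017, 230.814], 'tcp_rot': [[0.35, -0.0, 0.937], [-0.937, 0.001, 0.35], [-0.001, -1.0, -0.0]], 'ft_force': [0.933, -0.231, -0.388], 'torque': [0.016, 0.017, -0.014], 'opening': 0.997}
scene 353.80428962808884 [-288.93026432  650.90629044  860.61597209] [[-0.58, -0.478, 0.659], [-0.814, 0.345, -0.467], [-0.004, -0.808, -0.589]] 0.99591064453125
side 447.8897641572643 [1366.65300458  657.22161478 1008.31424865] [[-0.621, 0.507, -0.597], [0.783, 0.419, -0.459], [0.018, -0.753, -0.658]] 0.945831298828125
```

View pics/scene0.png

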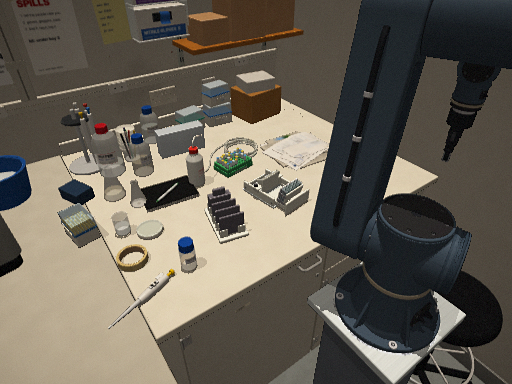

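View pics/side0.png

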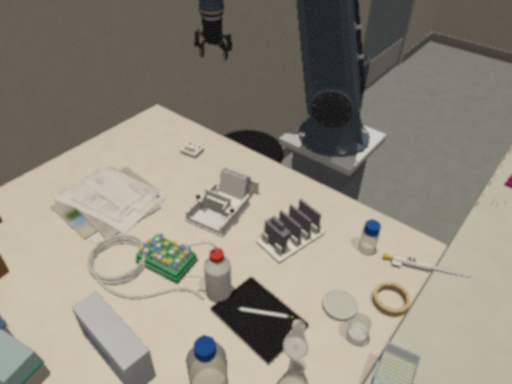

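The scene view shows the rack at about (226,215) with 3 plates and the wedge, and the stand at about (277,188). The side view shows the stand at (222,200), the rack at (292,232) and the timer at (192,150). Next I'll make a top-down map from the clouds.

Run:
```python
from h import *
A=np.load('scene0.npz');B=np.load('side0.npz')
for n,D,pts in [('scene',A,[(226,215),(277,188),(188,255)]),('side',B,[(292,232),(222,200),(192,150),(370,238)])]:
    for u,v in pts: print(n,u,v,D['P'][v,u].round())
x0,x1,y0,y1=250,700,-350,250;S=1.3
out=[]
for D in (A,B):
    P=D['P'].reshape(-1,3); im=D['im'].reshape(-1,3)
    m=(P[:,0]>x0)&(P[:,0]<x1)&(P[:,1]>y0)&(P[:,1]<y1)&(P[:,2]<130)&(P[:,2]>-10)
    P=P[m];im=im[m];o=np.argsort(P[:,2]);P=P[o];im=im[o]
    I=np.zeros((int((x1-x0)*S),int((y1-y0)*S),3),np.uint8)
    r=((x1-P[:,0])*S).astype(int);c=((y1-P[:,1])*S).astype(int)
    for dr in(-1,0,1):
        for dc in(-1,0,1): I[(r+dr).clip(0,I.shape[0]-1),(c+dc).clip(0,I.shape[1]-1)]=im
    hm=cv2.applyColorMap((P[:,2].clip(0,110)*2.3).astype(np.uint8)[:,None],cv2.COLORMAP_JET)[:,0]
    J=np.zeros_like(I)
    for dr in(-1,0,1):
        for dc in(-1,0,1): J[(r+dr).clip(0,I.shape[0]-1),(c+dc).clip(0,I.shape[1]-1)]=hm[:,::-1]
    out.append(cv2.resize(np.vstack([J]),(600,450)))
cv2.imwrite('pics/top0.png',cv2.resize(np.hstack(out),(800,300))[...,::-1])
np.save('x.npy',0)
```

```text
scene 226 215 [529. 197.  63.]
scene 277 188 [601. -85.  14.]
scene 188 255 [431. 391.  70.]
side 292 232 [581. 198.  54.]
side 222 200 [618. -42.  66.]
side 192 150 [ 446. -344.   19.]
side 370 238 [479. 393.  77.]
```

View pics/top0.png

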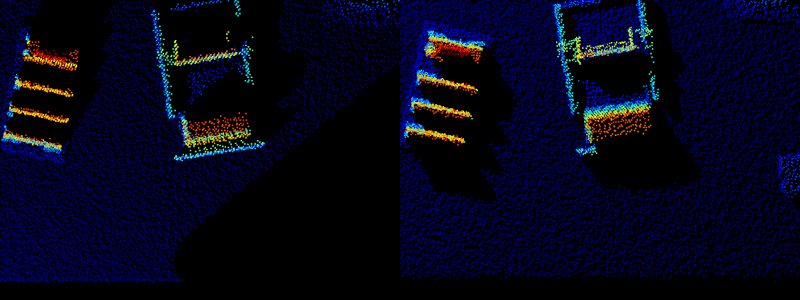

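The top map shows the rack at x≈475–620, y≈140–245, with the wedge farthest out. The stand is at x≈475–690, y≈-110 to 15, its front panel towards the robot, and its yaw is a small positive tilt. Next come the coarse fits.

Run:
```python
from h import *
print(np.round(imaging.camera_info('wrist')['hand_eye'],3).tolist(), imaging.camera_info('wrist')['fx'])
def fit(n,D,x0,x1,y0,y1,z0,z1):
    P=D['P'].reshape(-1,3);m=(P[:,0]>x0)&(P[:,0]<x1)&(P[:,1]>y0)&(P[:,1]<y1)&(P[:,2]>z0)&(P[:,2]<z1);Q=P[m]
    if len(Q)<8: print(n,len(Q));return
    l=cv2.fitLine(Q[:,:2].astype(np.float32),cv2.DIST_HUBER,0,.01,.01).ravel(); a=np.degrees(np.arctan2(l[1],l[0]))
    t=(Q[:,:2]-l[2:])@l[:2]; print(n,len(Q),'dir',a.round(1),'mid',Q.mean(0).round(1),'ends',(l[2:]+t.min()*l[:2]).round(1),(l[2:]+t.max()*l[:2]).round(1),'sd',np.std((Q[:,:2]-l[2:])@[-l[1],l[0]]).round(2))
for nm in('scene','side'):
    D=np.load(nm+'0.npz'); print(nm)
    P=D['P'].reshape(-1,3);m=(P[:,0]>430)&(P[:,0]<680)&(P[:,1]>125)&(P[:,1]<255)&(P[:,2]>80)&(P[:,2]<100)
    Q=P[m]; print('racktop x hist',np.histogram(Q[:,0]+0.25*(Q[:,1]-190),bins=np.arange(450,650,6)))
    fit('front',D,440,505,-130,10,35,60); fit('wall',D,590,640,-110,10,75,95); fit('packtop',D,480,580,-110,10,85,110)
```

```text
[[1.0, -0.001, 0.0, 0.779], [-0.001, -0.292, 0.956, -142.679], [-0.001, -0.956, -0.292, 73.373], [0.0, 0.0, 0.0, 1.0]] 297.64781693847715
scene
racktop x hist (array([ 0,  0,  0,  7, 17, 16, 14, 22, 12, 21, 23, 19, 12, 20, 11, 23, 14,
       17, 15, 13, 14, 16, 16, 18, 17, 24, 24, 17, 16,  4,  7,  5,  2]), array([450, 456, 462, 468, 474, 480, 486, 492, 498, 504, 510, 516, 522,
       528, 534, 540, 546, 552, 558, 564, 570, 576, 582, 588, 594, 600,
       606, 612, 618, 624, 630, 636, 642, 648]))
front 212 dir -81.0 mid [479.8 -68.7  49. ] ends [464.2 -11.9] [ 482.8 -129. ] sd 11.58
wall 70 dir -80.7 mid [613.4 -53.7  82. ] ends [606.4 -12.9] [ 621.3 -104.2] sd 3.36
packtop 113 dir -80.7 mid [507.7 -67.   88.8] ends [501.7 -27.7] [ 515.5 -111.6] sd 8.32
side
racktop x hist (array([ 0,  0,  0,  0,  3, 17, 15, 21, 16, 20, 24, 29, 14, 15, 20, 17, 23,
       24, 13, 17, 22, 17, 16, 20,  6,  8, 14, 31, 36, 48, 28, 24, 11]), array([450, 456, 462, 468, 474, 480, 486, 492, 498, 504, 510, 516, 522,
       528, 534, 540, 546, 552, 558, 564, 570, 576, 582, 588, 594, 600,
       606, 612, 618, 624, 630, 636, 642, 648]))
front 61 dir -13.9 mid [479.6 -30.7  46.5] ends [466.7 -27.7] [503.3 -36.8] sd 7.18
wall 93 dir -81.8 mid [622.1 -57.6  81.7] ends [615.8 -14.4] [ 629.2 -106.8] sd 2.89
packtop 124 dir -76.2 mid [516.6 -69.5  88.8] ends [507.9 -30.3] [ 527.5 -109.8] sd 8.94
```

Call:
{"method": "drive_tool", "body": {"increments": [{"travel": [0.04,0.054,0.02],"roll": 0.15},{"travel": [0.04,0.054,0.02],"roll": 0.15},{"travel": [0.04,0.054,0.02],"roll": 0.15},{"travel": [0.04,0.054,0.02],"roll": 0.15},{"travel": [0.04,0.054,0.02],"roll": 0.15}]}}

```text
t: 0.52
tool_pos: [294.4, -306.1, 291.1]
tcp_rot: [[0.815, -0.0, 0.58], [-0.58, 0.0, 0.815], [-0.0, -1.0, 0.0]]
ft_force: [0.6, -0.4, 0.4]
opening: 0.998
```

Call:
{"method": "drive_tool", "body": {"increments": [{"travel": [0.03,0.054,0.02],"roll": 0.15},{"travel": [0.03,0.054,0.02],"roll": 0.15},{"travel": [0.03,0.054,0.02],"roll": 0.15},{"travel": [0.03,0.054,0.02],"roll": 0.15},{"travel": [0.03,0.054,0.02],"roll": 0.15}]}}

```text
t: 0.93
tool_pos: [384.2, -144.0, 351.3]
tcp_rot: [[1.0, -0.0, 0.029], [-0.029, -0.0, 1.0], [-0.0, -1.0, -0.0]]
ft_force: [1.0, -1.3, -0.4]
opening: 1.002
```

Call:
{"method": "drive_tool", "body": {"increments": [{"travel": [0.052,0.06,0.0],"roll": 0.12},{"travel": [0.052,0.06,0.0],"roll": 0.12},{"travel": [0.052,0.06,-0.02]},{"travel": [0.052,0.06,-0.02]},{"travel": [0.052,0.06,-0.02]}]}}

```text
validation failed for argument at $.in...
```

Call:
{"method": "drive_tool", "body": {"increments": [{"travel": [0,0.03,0]},{"travel": [0,0.03,0]},{"travel": [0,0,0]}]}}

```text
validation failed for argument at $.in...
```

Run:
```python
from h import *
im,d,P=cloud('wrist'); np.savez('w1.npz',im=im,P=P,d=d); s=robot.sense(); print(s['tool_pos'],np.round(s['tcp_rot'],3).tolist())
cv2.imwrite('pics/w1.png',cv2.resize(im,None,fx=1.5,fy=1.5,interpolation=cv2.INTER_CUBIC)[...,::-1])
```

```text
[ 387.067147   -139.50612341  352.96603032] [[1.0, 0.003, 0.016], [-0.016, 0.001, 1.0], [0.003, -1.0, 0.002]]
```

View pics/w1.png

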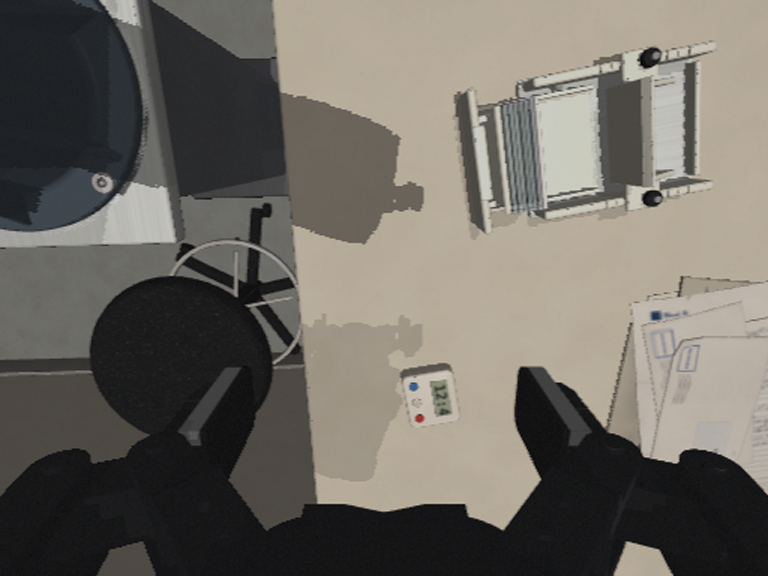

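The wrist view shows the stand upright at (460–715, 45–235) and the timer at (430,395). Every row needs a roll value, so I'm re-sending those moves.

Call:
{"method": "drive_tool", "body": {"increments": [{"travel": [0.05,0.066,0.0],"roll": 0.08},{"travel": [0.05,0.066,0.0],"roll": 0.08},{"travel": [0.05,0.066,0.0],"roll": 0.08},{"travel": [0.05,0.066,0.0],"roll": 0},{"travel": [0.05,0.066,0.0],"roll": 0}]}}

```text
t: 1.4
tool_pos: [510.5, 22.2, 350.5]
tcp_rot: [[0.988, -0.0, -0.153], [0.153, -0.0, 0.988], [-0.0, -1.0, -0.0]]
ft_force: [0.7, -1.1, 0.2]
opening: 0.999
```

Call:
{"method": "drive_tool", "body": {"increments": [{"travel": [0,0,0],"roll": 0},{"travel": [0,0,0],"roll": 0}]}}

```text
t: 1.57
tool_pos: [510.4, 21.7, 349.5]
tcp_rot: [[0.988, -0.002, -0.156], [0.156, -0.0, 0.988], [-0.002, -1.0, 0.0]]
ft_force: [0.0, -0.5, -0.3]
opening: 1.005
```

Run:
```python
from h import *
im,d,P=cloud('wrist'); np.savez('w1.npz',im=im,P=P,d=d); s=robot.sense(); print(s['tool_pos'],np.round(s['tcp_rot'],3).tolist())
cv2.imwrite('pics/w1b.png',cv2.resize(im,None,fx=1.5,fy=1.5,interpolation=cv2.INTER_CUBIC)[...,::-1])
```

```text
[509.77930023  20.55325018 350.09331892] [[0.988, -0.001, -0.154], [0.154, -0.0, 0.988], [-0.001, -1.0, -0.0]]
```

View pics/w1b.png

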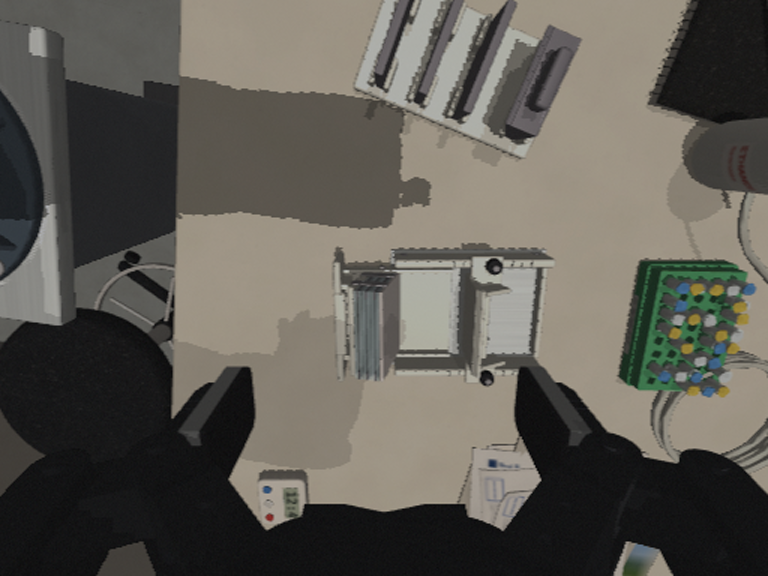

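The wrist view shows the stand aligned with the image at (335–550, 250–382). The rack is at (355–580, 0–157), tilted about -12° in the world, with plates at x≈395, 440 and 485 and the wedge fin at (548,78). I'll fit planes from the depth.

```bash
cat > m.py <<'E'
from h import *
def box(P,x0,x1,y0,y1,z0,z1):
    P=P.reshape(-1,3); return P[(P[:,0]>x0)&(P[:,0]<x1)&(P[:,1]>y0)&(P[:,1]<y1)&(P[:,2]>z0)&(P[:,2]<z1)]
def line(Q):
    l=cv2.fitLine(Q[:,:2].astype(np.float32),cv2.DIST_HUBER,0,.01,.01).ravel().astype(float); a=np.degrees(np.arctan2(l[1],l[0])); 
    if a<0:a+=180
    return a,l
def rot(a): a=np.radians(a); return np.array([[np.cos(a),np.sin(a)],[-np.sin(a),np.cos(a)]])  # world->frame
E
python3 - <<'E'
from m import *
W=np.load('w1.npz'); P=W['P']
# bench check
Q=box(P,350,450,50,100,-20,20); print('bench z',np.median(Q[:,2]).round(2))
# plate tops
Q=box(P,430,700,110,270,86,97); R=rot(-12.6); F=Q[:,:2]@R.T
print('hist',list(zip(*np.histogram(F[:,0],bins=np.arange(400,640,4))[::-1])) and [(int(b),int(n)) for n,b in zip(*np.histogram(F[:,0],bins=np.arange(400,640,4))) if n])
Q=box(P,430,700,110,300,98,130); print('fin',len(Q),Q.mean(0).round(1),Q.min(0).round(1),Q.max(0).round(1),line(Q)[0])
# stand cheeks tops z 36..50, x 560..700
for nm,y0,y1 in(('cheekL',-25,40),('cheekR',-150,-85)):
    Q=box(P,560,690,y0,y1,40,48); print(nm,len(Q),line(Q)[0]-0,Q.mean(0).round(1))
Q=box(P,600,650,-120,10,70,92); print('walltop',len(Q),Q.mean(0).round(1),line(Q)[0]-90)
Q=box(P,440,500,-150,30,48,60); print('fronttop',len(Q),Q.mean(0).round(1),line(Q)[0]-90,Q.min(0),Q.max(0))
E
```

```text
bench z 0.1
hist [(432, 105), (436, 178), (440, 87), (472, 145), (476, 227), (480, 81), (512, 214), (516, 267), (520, 84), (548, 41), (552, 245), (556, 221), (560, 216), (564, 95), (568, 84), (572, 80), (576, 99), (580, 56)]
fin 558 [617.6 168.4 112.4] [609.1 146.1  98.1] [628.6 191.8 117.2] 77.9992166034309
cheekL 379 9.200350352742765 [622.7   3.5  43.8]
cheekR 319 9.588788203343858 [ 615.1 -122.7   43.5]
walltop 528 [617.1 -58.1  81.1] 9.173139939638787
fronttop 556 [478.2 -78.7  54.9] 9.262963284599635 [ 462.9940133  -148.01718979   48.0901469 ] [498.64550765 -16.54987466  59.5527882 ]
```

Run:
```python
from m import *
W=np.load('w1.npz'); P=W['P']; a=9.3; R=rot(a)
G=P.copy(); G[...,:2]=P[...,:2]@R.T
def b(x0,x1,y0,y1,z0,z1): return box(G,x0,x1,y0,y1,z0,z1)
pc=lambda Q,i:np.percentile(Q[:,i],[1,10,50,90,99]).round(1)
Q=b(450,720,-60,160,-200 if 0 else 38,48)
Q=box(G,560,700,-250,100,40,47); h=np.histogram(Q[:,1],bins=np.arange(-250,50,3)); print('cheeks y',[(int(e),int(n)) for n,e in zip(*h) if n>8])
Q=box(G,430,500,-250,50,49,59); print('front x',pc(Q,0),'y',pc(Q,1))
h=np.histogram(Q[:,0],bins=np.arange(430,500,2)); print([(int(e),int(n)) for n,e in zip(*h) if n>3])
yc=-160
Q=box(G,560,680,-200,-120+0,20,95); 
for z in range(14,96,6):
    q=box(G,430,700,-200,-125,z-3,z+3)
    h=np.histogram(q[:,0],bins=np.arange(430,700,3)); print(z,[(int(e),int(n)) for n,e in zip(*h) if n>5])
```

```text
cheeks y [(-226, 62), (-223, 65), (-220, 78), (-103, 57), (-100, 97), (-97, 122), (-94, 42), (-91, 11), (29, 9), (41, 16), (44, 14)]
front x [453.3 454.5 458.9 464.3 486. ] y [-222.8 -205.4 -152.2 -106.1  -93.5]
[(452, 32), (454, 100), (456, 97), (458, 105), (460, 99), (462, 61), (464, 42), (466, 11)]
14 [(460, 35), (463, 26), (523, 82), (526, 82), (529, 55), (532, 70), (535, 84), (538, 74), (541, 68), (544, 67), (547, 76), (550, 73), (553, 70), (556, 72), (559, 73), (562, 71), (565, 73), (568, 75), (571, 71), (574, 67), (577, 73), (676, 49)]
20 [(520, 42), (592, 22), (676, 61), (679, 6)]
26 [(517, 36), (592, 32), (676, 56), (679, 62)]
32 [(517, 25), (592, 26)]
38 [(517, 21), (592, 33)]
44 [(514, 39), (592, 30)]
50 [(463, 8), (514, 42), (592, 28)]
56 [(451, 19), (454, 84), (457, 80), (460, 79), (463, 64), (511, 44), (592, 42)]
62 [(511, 44), (592, 28), (607, 37), (610, 40)]
68 [(508, 45), (592, 37), (607, 41), (610, 17)]
74 [(469, 22), (472, 9), (505, 25), (508, 21), (592, 43), (607, 6)]
80 [(469, 37), (472, 82), (478, 44), (487, 21), (505, 46), (592, 44), (595, 70)]
86 [(475, 75), (478, 50), (481, 91), (484, 97), (487, 62), (490, 77), (493, 50), (496, 28), (502, 24), (505, 23), (595, 51), (598, 109), (601, 38)]
92 [(487, 8), (490, 17), (493, 51), (496, 60), (499, 92), (502, 76)]
```

Call:
{"method": "drive_tool", "body": {"increments": [{"travel": [-0.03,-0.046,-0.04],"roll": 0.01},{"travel": [-0.03,-0.046,-0.04],"roll": 0},{"travel": [-0.03,-0.046,-0.04],"roll": 0},{"travel": [-0.03,-0.046,-0.04],"roll": 0},{"travel": [0,0,-0.06],"roll": 0}], "fingers": 1, "grip_force": 40}}

```text
t: 2.03
tool_pos: [435.1, -94.7, 219.8]
tcp_rot: [[0.988, 0.003, -0.156], [0.156, -0.002, 0.988], [0.003, -1.0, -0.003]]
ft_force: [1.1, 0.4, 1.1]
opening: 0.303
```

Call:
{"method": "drive_tool", "body": {"increments": [{"travel": [0,0,-0.06],"roll": 0},{"travel": [0,0,-0.06],"roll": 0},{"travel": [0,0,-0.06],"roll": 0},{"travel": [0,0,-0.06],"roll": 0},{"travel": [0,0,-0.07],"roll": 0}]}}

```text
t: 2.45
tool_pos: [437.4, -91.4, 32.8]
tcp_rot: [[0.987, 0.003, -0.159], [0.159, -0.001, 0.987], [0.002, -1.0, -0.001]]
ft_force: [2.0, -0.5, -0.9]
opening: 0.002
```

Run:
```python
from m import *
W=np.load('w1.npz'); P=W['P']; a=9.3; R=rot(a)
G=P.copy(); G[...,:2]=P[...,:2]@R.T
q=box(G,585,600,-200,-125,20,75); print('wall x',np.median(q[:,0]), 'yaw err',np.degrees(np.polyfit(q[:,1],q[:,0],1)[0]))
q=box(G,495,530,-200,-125,20,80); n=.970*q[:,0]+.242*(q[:,2]-14); k=abs(n-np.median(n))<4; print('pack foot x',np.median(n[k])/.97,n[k].std())
# rack
Q=box(P,430,700,110,270,86,97);
from scipy.optimize import minimize_scalar
q=Q[(Q[:,:2]@rot(-12.6)[0])<530]
F=lambda a:q[:,:2]@rot(a).T
for a in np.arange(-16,-9,.5): 
    h=np.histogram(F(a)[:,0],bins=np.arange(400,540,1))[0]; print(a,(h.astype(float)**2).sum(),end=' ')
print()
for lo in(425,465,505):
    f=q[:,:2]@rot(-12.6).T; k=(f[:,0]>lo)&(f[:,0]<lo+22); l=line(q[k]); print('plate',k.sum(),l[0]-90,np.percentile(f[k,0],[2,50,98]).round(1),np.percentile(f[k,1],[1,50,99]).round(1))
```

```text
wall x 594.3248614782226 yaw err 0.12926640171714882
pack foot x 523.1754701072452 0.20418624488666084
-16.0 64916.0 -15.5 66842.0 -15.0 68916.0 -14.5 70864.0 -14.0 72910.0 -13.5 74628.0 -13.0 76980.0 -12.5 77916.0 -12.0 76344.0 -11.5 76084.0 -11.0 73354.0 -10.5 71376.0 -10.0 69610.0 -9.5 67338.0 
plate 370 -12.71026248860538 [433.7 437.8 441.5] [255.7 284.8 312.4]
plate 453 -12.63704235633574 [473.6 477.5 481.3] [256.1 293.4 327.5]
plate 565 -12.456548292478757 [513.4 517.  521.2] [256.7 301.5 342.1]
```

Call:
{"method": "drive_tool", "body": {"increments": [{"travel": [0.0165,0.0027,-0.005],"roll": 0.003},{"travel": [0.0165,0.0027,0],"roll": 0},{"travel": [0.0165,0.0027,0],"roll": 0},{"travel": [0.0165,0.0027,0],"roll": 0},{"travel": [0.0165,0.0027,0],"roll": 0}]}}

```text
t: 2.87
tool_pos: [490.0, -82.4, 32.2]
tcp_rot: [[0.987, 0.003, -0.163], [0.163, -0.001, 0.987], [0.003, -1.0, -0.001]]
ft_force: [-1.8, -1.4, 2.4]
opening: -0.001
```

Call:
{"method": "drive_tool", "body": {"increments": [{"travel": [0.0082,0.00135,0],"roll": 0},{"travel": [0.0082,0.00135,0],"roll": 0},{"travel": [0.0066,0.0011,0],"roll": 0}]}}

```text
t: 3.12
tool_pos: [501.2, -79.9, 30.7]
tcp_rot: [[0.987, -0.0, -0.163], [0.163, -0.001, 0.987], [-0.001, -1.0, -0.001]]
ft_force: [-8.8, -3.6, 6.5]
opening: -0.003
```

Call:
{"method": "drive_tool", "body": {"increments": [{"travel": [0.0033,0.00055,0],"roll": 0},{"travel": [0.0033,0.00055,0],"roll": 0},{"travel": [0,0,0],"roll": 0}]}}

```text
t: 3.37
tool_pos: [505.7, -79.0, 30.4]
tcp_rot: [[0.987, 0.001, -0.163], [0.163, 0.0, 0.987], [0.001, -1.0, -0.0]]
ft_force: [0.4, -0.8, 1.1]
opening: -0.004
```

Call:
{"method": "drive_tool", "body": {"increments": [{"travel": [0.0033,0.00055,0],"roll": 0},{"travel": [0.0016,0.00027,0],"roll": 0},{"travel": [0,0,0],"roll": 0}]}}

```text
t: 3.62
tool_pos: [507.2, -78.7, 30.1]
tcp_rot: [[0.987, -0.002, -0.163], [0.163, -0.0, 0.987], [-0.002, -1.0, 0.0]]
ft_force: [-8.7, -2.2, 6.9]
opening: 0.001
```

Call:
{"method": "drive_tool", "body": {"increments": [{"travel": [0.0033,0.00055,0],"roll": 0},{"travel": [0,0,0],"roll": 0}]}}

```text
t: 3.78
tool_pos: [507.4, -78.7, 29.9]
tcp_rot: [[0.987, -0.005, -0.162], [0.162, -0.001, 0.987], [-0.005, -1.0, -0.0]]
ft_force: [-22.6, -4.8, 17.8]
opening: 0.002
```

Call:
{"method": "drive_tool", "body": {"increments": [{"travel": [-0.03,-0.005,0],"roll": 0},{"travel": [-0.03,-0.005,0.03],"roll": 0},{"travel": [0,0,0.068],"roll": 0},{"travel": [0,0,0.068],"roll": 0},{"travel": [0,0,0.068],"roll": 0}], "fingers": -1}}

```text
t: 4.2
tool_pos: [473.2, -84.2, 172.3]
tcp_rot: [[0.987, -0.0, -0.163], [0.163, 0.0, 0.987], [-0.0, -1.0, 0.0]]
ft_force: [0.9, 0.0, -0.4]
opening: 0.705
```

Call:
{"method": "drive_tool", "body": {"increments": [{"travel": [0.03,0.05,0.05],"roll": -0.1},{"travel": [0.03,0.05,0.05],"roll": -0.1},{"travel": [0.03,0.05,0.05],"roll": -0.1},{"travel": [0.03,0.05,0.05],"roll": -0.1},{"travel": [0,0,0],"roll": -0.089}]}}

```text
t: 4.62
tool_pos: [542.9, 28.3, 283.9]
tcp_rot: [[0.976, 0.008, 0.219], [-0.219, 0.002, 0.976], [0.007, -1.0, 0.003]]
ft_force: [3.0, 0.0, -0.3]
opening: 0.998
```

Call:
{"method": "drive_tool", "body": {"increments": [{"travel": [0,0,0],"roll": 0},{"travel": [0,0,0],"roll": 0}]}}

```text
t: 4.78
tool_pos: [538.9, 24.2, 278.4]
tcp_rot: [[0.976, -0.001, 0.216], [-0.216, -0.0, 0.976], [-0.001, -1.0, -0.0]]
ft_force: [0.1, -0.3, -0.3]
opening: 0.999
```

```bash
cat > meas.py <<'E'
from m import *
def gap(P,a=9.3):
    G=P.copy(); G[...,:2]=P[...,:2]@rot(a).T
    q=box(G,585,600,-200,-125,20,75); w=np.median(q[:,0]); print('wall',w.round(2),len(q),'yawerr',np.degrees(np.polyfit(q[:,1],q[:,0],1)[0]).round(2))
    q=box(G,535,592,-200,-125,25,80); n=q[:,0]+.242/.970*(q[:,2]-14); h=np.histogram(n,bins=np.arange(540,596,1)); print([(int(e),int(c)) for c,e in zip(*h) if c>10])
    f=np.median(n[abs(n-h[1][h[0].argmax()]-.5)<2]); print('foot',f.round(2),'gap',(w-f).round(2))
    q=box(G,540,700,-250,-80,41,47); c=[q[(q[:,1]>lo)&(q[:,1]<hi),1] for lo,hi in((-235,-212),(-107,-88))]; print('cheek y',[np.percentile(k,[3,50,97]).round(1) if len(k) else 0 for k in c])
    for nm,lo,hi in(('pack/plate y z>60',535,580),('wall y',592,600)):
        q=box(G,lo,hi,-235,-85,60,84); print(nm,np.percentile(q[:,1],[1,99]).round(1))
    return G
E
python3 - <<'E'
from meas import *
im,d,P=cloud('wrist'); np.savez('w2.npz',im=im,P=P,d=d); s=robot.sense(); print(s['t'],s['tool_pos'],np.round(s['tcp_rot'],3).tolist())
G=gap(P)
Q=box(P,430,700,110,300,86,97); f=Q[:,:2]@rot(-12.6).T
for lo in(425,465,505):
    k=(f[:,0]>lo)&(f[:,0]<lo+22); print('plate',k.sum(),line(Q[k])[0]-90,np.percentile(f[k,0],[2,50,98]).round(1),np.percentile(f[k,1],[1,99]).round(1))
Q=box(P,430,700,110,300,99,120); f=Q[:,:2]@rot(-12.6).T; print('fin',len(f),np.percentile(f[:,0],[2,50,98]).round(1),np.percentile(f[:,1],[1,99]).round(1))
cv2.imwrite('pics/w2.png',im[...,::-1])
E
```

```text
4.8333 [538.42444293  23.76460943 278.1285757 ] [[0.976, -0.001, 0.216], [-0.216, -0.0, 0.976], [-0.001, -1.0, -0.0]]
wall 594.16 183 yawerr 0.18
[(572, 524)]
foot 572.45 gap 21.71
cheek y [array([-226.3, -221.4, -218. ]), array([-101.7,  -97.1,  -93.3])]
pack/plate y z>60 [-204.4 -110.7]
wall y [-204.3 -114.1]
plate 550 -12.46085784417187 [433.7 438.2 441.7] [255.8 307.9]
plate 512 -12.464723262775351 [473.7 477.8 481.5] [255.9 307.9]
plate 476 -12.407111176452815 [513.8 517.8 520.8] [256. 308.]
fin 490 [561.5 566.5 573.1] [276.9 302.2]
```

The carriage is home, and the measured gap is 21.7 mm. That takes 2 spacers and leaves about 5.2 mm for the wedge. I'll grasp the plate in slot 1.

Call:
{"method": "drive_tool", "body": {"increments": [{"travel": [-0.0153,0.0578,-0.046],"roll": 0},{"travel": [-0.0153,0.0578,-0.046],"roll": 0},{"travel": [-0.0153,0.0578,-0.046],"roll": 0},{"travel": [-0.0153,0.0578,-0.046],"roll": 0},{"travel": [-0.0153,0.0578,-0.046],"roll": 0}], "fingers": 0.36}}

```text
t: 5.25
tool_pos: [495.2, 183.7, 150.1]
tcp_rot: [[0.976, -0.001, 0.218], [-0.218, -0.0, 0.976], [-0.001, -1.0, -0.001]]
ft_force: [1.3, 0.7, -0.4]
opening: 0.32
```

Call:
{"method": "drive_tool", "body": {"increments": [{"travel": [0,0,0],"roll": 0},{"travel": [0,0,0],"roll": 0},{"travel": [0,0,0],"roll": 0}]}}

```text
t: 5.5
tool_pos: [496.5, 182.8, 151.9]
tcp_rot: [[0.976, -0.001, 0.218], [-0.218, -0.0, 0.976], [-0.0, -1.0, -0.001]]
ft_force: [-0.5, -1.0, -0.4]
opening: 0.319
```

Call:
{"method": "drive_tool", "body": {"increments": [{"travel": [-0.0033,0.0121,-0.03],"roll": 0},{"travel": [-0.0032,0.0121,-0.03],"roll": 0},{"travel": [0,0,0],"roll": 0}]}}

```text
t: 5.75
tool_pos: [492.1, 197.2, 114.1]
tcp_rot: [[0.976, -0.002, 0.219], [-0.219, -0.001, 0.976], [-0.002, -1.0, -0.001]]
ft_force: [-1.4, 0.0, -0.5]
opening: 0.322
```

Call:
{"method": "drive_tool", "body": {"increments": [{"travel": [0,0,-0.02],"roll": 0},{"travel": [0,0,-0.02],"roll": 0},{"travel": [0,0,-0.0215],"roll": 0},{"travel": [0,0,0],"roll": 0}]}}

```text
t: 6.08
tool_pos: [492.7, 196.7, 78.4]
tcp_rot: [[0.976, -0.001, 0.22], [-0.22, -0.001, 0.976], [-0.001, -1.0, -0.001]]
ft_force: [-0.5, -0.1, 0.0]
opening: 0.32
```

Call:
{"method": "drive_tool", "body": {"increments": [{"travel": [0,0,0],"roll": 0},{"travel": [0,0,0],"roll": 0},{"travel": [0,0,0],"roll": 0},{"travel": [0,0,0],"roll": 0}], "fingers": 1, "grip_force": 40}}

```text
t: 6.42
tool_pos: [493.6, 198.0, 80.4]
tcp_rot: [[0.976, 0.002, 0.219], [-0.219, -0.0, 0.976], [0.002, -1.0, 0.0]]
ft_force: [-1.8, -3.6, 8.1]
opening: 0.077
```

Call:
{"method": "drive_tool", "body": {"increments": [{"travel": [0,0,0.03],"roll": 0},{"travel": [0,0,0.05],"roll": 0},{"travel": [0,0,0.05],"roll": 0},{"travel": [0,0,0.05],"roll": 0},{"travel": [0.01,-0.03,0.01],"roll": 0.06}]}}

```text
t: 6.83
tool_pos: [500.2, 182.5, 198.7]
tcp_rot: [[0.985, 0.006, 0.171], [-0.171, 0.003, 0.985], [0.006, -1.0, 0.004]]
ft_force: [1.5, 0.2, 0.1]
opening: 0.076
```

Call:
{"method": "drive_tool", "body": {"increments": [{"travel": [0.02,-0.051,0],"roll": 0.06},{"travel": [0.02,-0.051,0],"roll": 0.06},{"travel": [0.02,-0.051,0],"roll": 0.06},{"travel": [0.02,-0.051,0],"roll": 0.06},{"travel": [0.02,-0.051,0],"roll": 0.06}]}}

```text
t: 7.25
tool_pos: [559.4, 25.6, 194.1]
tcp_rot: [[0.998, 0.001, -0.065], [0.065, 0.0, 0.998], [0.001, -1.0, -0.0]]
ft_force: [0.5, 0.7, -1.1]
opening: 0.078
```

Call:
{"method": "drive_tool", "body": {"increments": [{"travel": [0.02,-0.051,0],"roll": 0.06},{"travel": [0.02,-0.051,0],"roll": 0.06},{"travel": [0,0,0],"roll": 0},{"travel": [0,0,0],"roll": 0}]}}

```text
t: 7.58
tool_pos: [583.3, -35.5, 193.5]
tcp_rot: [[0.988, 0.001, -0.153], [0.153, 0.0, 0.988], [0.001, -1.0, -0.0]]
ft_force: [-0.5, 1.0, -0.2]
opening: 0.078
```

Run:
```python
from h import *
s=robot.sense(); print(s['t'],s['tool_pos'],np.degrees(np.arctan2(s['tcp_rot'][1][0],s['tcp_rot'][0][0])),s['opening'],s['ft_force'])
im,d,P=cloud('wrist'); np.savez('w3.npz',im=im,P=P,d=d); 
# plate in hand in tool frame
T=np.array(s['tcp_rot']); q=(P.reshape(-1,3)-s['tool_pos'])@T
k=(abs(q[:,0])<25)&(q[:,1]>-30)&(q[:,1]<90)&(abs(q[:,2])<60); q=q[k]
for y in range(-30,90,10):
    w=q[(q[:,1]>y)&(q[:,1]<y+10)]
    if len(w)>5: print(y,len(w),np.percentile(w[:,0],[2,50,98]).round(1),np.percentile(w[:,2],[2,98]).round(1))
cv2.imwrite('pics/w3.png',cv2.resize(im,None,fx=1.5,fy=1.5)[...,::-1])
```

```text
7.5833 [583.26277007 -35.50493369 193.48098197] 8.825219223592665 0.07761909548268046 [-0.5166416   1.02032005 -0.24411126]
-30 756 [-17.1  -4.   15.7] [-8.8 10.4]
-20 2958 [-14.8  -0.6  13.4] [-41.2  41.8]
-10 314 [-15.4  -0.9  14.2] [-3.2 43.5]
0 58 [-4.4 -0.9  3. ] [42.7 43.6]
10 53 [-4.6 -0.9  2.8] [42.3 43.6]
20 41 [-4.8 -0.9  3.1] [42.1 43.5]
30 37 [-4.5 -0.9  2.7] [42.8 43.4]
40 27 [-4.6 -0.9  2.9] [42.2 43.4]
50 32 [-4.8 -0.9  2.4] [42.5 43.4]
60 15 [-5.1 -2.2  2.4] [42.2 43.3]
```

View pics/w3.png

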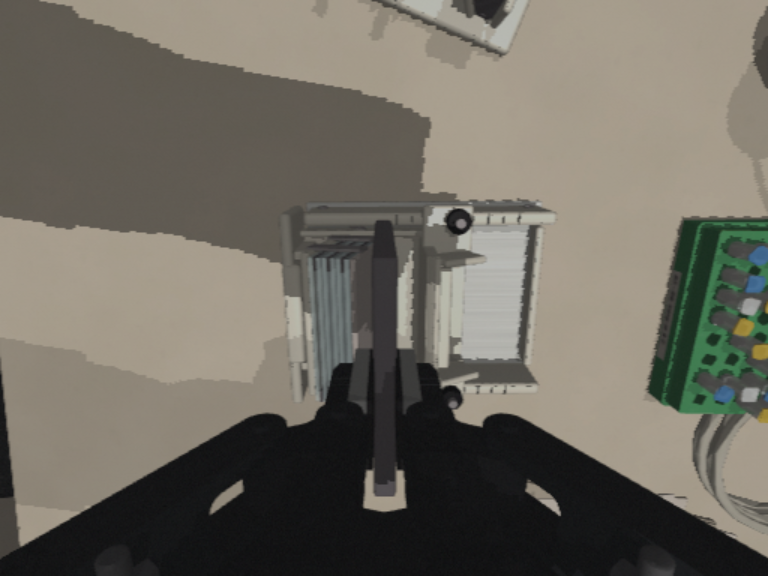

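The picture shows the plate held square at (385,355). In camera terms it sits 0.9 mm off the tool centre, so I'll correct for that. Next I line up over the gap and descend.

Call:
{"method": "drive_tool", "body": {"increments": [{"travel": [0.011,-0.024,-0.02],"roll": 0.0095},{"travel": [0.0112,-0.0242,-0.03],"roll": 0},{"travel": [0,0,-0.03],"roll": 0},{"travel": [0,0,0],"roll": 0},{"travel": [0,0,0],"roll": 0}]}}

```text
t: 8.05
tool_pos: [595.5, -61.7, 145.1]
tcp_rot: [[0.986, -0.001, -0.164], [0.164, 0.0, 0.986], [-0.001, -1.0, 0.001]]
ft_force: [-0.0, 0.1, 0.0]
opening: 0.08
```

Call:
{"method": "drive_tool", "body": {"increments": [{"travel": [0.0018,-0.0047,-0.02],"roll": 0},{"travel": [0,0,-0.025],"roll": 0},{"travel": [0,0,-0.025],"roll": 0},{"travel": [0,0,-0.02],"roll": 0},{"travel": [0,0,0],"roll": 0}]}}

```text
t: 8.47
tool_pos: [596.5, -64.6, 90.5]
tcp_rot: [[0.986, -0.001, -0.164], [0.164, 0.0, 0.986], [-0.001, -1.0, 0.001]]
ft_force: [-0.1, 0.6, -0.6]
opening: 0.08
```

Call:
{"method": "drive_tool", "body": {"increments": [{"travel": [0,0,0],"roll": 0},{"travel": [0,0,0],"roll": 0},{"travel": [0,0,0],"roll": 0}], "fingers": 0.68}}

```text
t: 8.72
tool_pos: [598.1, -65.4, 92.6]
tcp_rot: [[0.986, 0.002, -0.164], [0.164, -0.0, 0.986], [0.002, -1.0, -0.001]]
ft_force: [0.1, -0.2, -0.6]
opening: 0.16
```

Call:
{"method": "drive_tool", "body": {"increments": [{"travel": [0,0,0.02],"roll": 0},{"travel": [0,0,0.04],"roll": 0},{"travel": [0,0,0.04],"roll": 0},{"travel": [0,0,0],"roll": 0}]}}

```text
t: 9.05
tool_pos: [599.5, -65.8, 156.6]
tcp_rot: [[0.987, 0.007, -0.163], [0.164, -0.001, 0.987], [0.007, -1.0, -0.002]]
ft_force: [1.2, 1.0, 1.1]
opening: 0.161
```

Run:
```python
from meas import *
s=robot.sense(); print(s['t'],s['tool_pos'],s['opening'],s['ft_force'])
im,d,P=cloud('wrist'); np.savez('w4.npz',im=im,P=P,d=d)
G=P.copy(); G[...,:2]=P[...,:2]@rot(9.3).T
for z in range(20,100,6):
    q=box(G,540,605,-210,-110,z-3,z+3); h=np.histogram(q[:,0],bins=np.arange(540,606,2)); print(z,[(int(e),int(n)) for n,e in zip(*h) if n>5])
cv2.imwrite('pics/w4.png',cv2.resize(im,None,fx=1.5,fy=1.5)[...,::-1])
```

```text
9.05 [599.54103788 -65.82042765 156.5643014 ] 0.1605808543870954 [1.20118087 0.95111885 1.0925971 ]
20 [(570, 120), (594, 40)]
26 [(568, 152), (570, 27), (580, 7), (582, 9), (584, 9), (586, 9), (588, 11), (590, 10), (592, 11), (594, 30)]
32 [(566, 112), (568, 90), (594, 33)]
38 [(540, 7), (542, 7), (544, 6), (546, 7), (548, 11), (550, 7), (552, 8), (564, 50), (566, 151), (594, 39)]
44 [(556, 6), (558, 7), (560, 7), (562, 10), (564, 196), (592, 9), (594, 25)]
50 [(562, 190), (564, 34), (594, 53), (596, 15), (598, 14), (600, 12), (602, 23)]
56 [(560, 128), (562, 98), (594, 37)]
62 [(558, 48), (560, 182), (594, 43)]
68 [(542, 6), (556, 10), (558, 245), (592, 6), (594, 44)]
74 [(540, 9), (542, 6), (544, 10), (546, 11), (548, 6), (550, 11), (552, 10), (554, 9), (556, 256), (558, 35), (592, 7), (594, 43)]
80 [(554, 170), (556, 126), (594, 266), (596, 71)]
86 [(540, 243), (542, 109), (544, 255), (546, 9), (548, 24), (552, 79), (554, 227), (578, 6), (594, 8), (596, 204), (598, 273), (600, 229), (602, 18)]
92 [(540, 64), (542, 209), (544, 93), (546, 249), (548, 271), (550, 271), (552, 278), (572, 118), (574, 274), (576, 307), (578, 318), (580, 106)]
98 [(574, 23), (576, 19), (578, 23), (580, 7)]
```

The plate stands upright in the gap, its top at x_s≈573–581 and z≈94. I'll nudge its top onto the pack with shut fingers.

Call:
{"method": "drive_tool", "body": {"increments": [{"travel": [0.02,0.0033,0],"roll": 0},{"travel": [0.0195,0.0032,0],"roll": 0},{"travel": [0,0,0],"roll": 0},{"travel": [0,0,-0.04],"roll": 0},{"travel": [0,0,0],"roll": 0}], "fingers": 1}}

```text
t: 9.52
tool_pos: [619.1, -61.6, 123.6]
tcp_rot: [[0.987, -0.004, -0.164], [0.164, 0.0, 0.987], [-0.004, -1.0, 0.001]]
ft_force: [-1.7, 0.2, -1.2]
opening: -0.005
```

Call:
{"method": "drive_tool", "body": {"increments": [{"travel": [0.004,0.0006,-0.025],"roll": 0},{"travel": [0,0,-0.02],"roll": 0},{"travel": [0,0,-0.01],"roll": 0},{"travel": [0,0,0],"roll": 0}]}}

```text
t: 9.85
tool_pos: [622.2, -61.4, 93.1]
tcp_rot: [[0.987, -0.002, -0.163], [0.163, 0.0, 0.987], [-0.002, -1.0, 0.001]]
ft_force: [0.2, -0.6, -0.2]
opening: 0.001
```

Call:
{"method": "drive_tool", "body": {"increments": [{"travel": [-0.0082,-0.0013,0],"roll": 0},{"travel": [-0.0082,-0.0013,0],"roll": 0},{"travel": [-0.0082,-0.0013,0],"roll": 0},{"travel": [-0.0082,-0.0013,0],"roll": 0},{"travel": [0,0,0],"roll": 0}]}}

```text
t: 10.27
tool_pos: [602.8, -64.7, 94.6]
tcp_rot: [[0.987, 0.0, -0.163], [0.163, -0.0, 0.987], [0.0, -1.0, -0.0]]
ft_force: [-0.6, 0.2, 0.1]
opening: 0.003
```

```bash
cat > prof.py <<'E'
from meas import *
def prof(tag,zs=range(62,102,4)):
    s=robot.sense(); print(s['t'],np.round(s['tool_pos'],1),'xs,ys',(rot(9.3)@np.array(s['tool_pos'])[:2]).round(1),np.round(s['ft_force'],1))
    im,d,P=cloud('wrist'); np.savez(tag+'.npz',im=im,P=P,d=d)
    G=P.copy(); G[...,:2]=P[...,:2]@rot(9.3).T
    for z in zs:
        q=box(G,540,605,-210,-110,z-2,z+2); h=np.histogram(q[:,0],bins=np.arange(540,606,2)); print(z,[(int(e),int(n)) for n,e in zip(*h) if n>5])
    cv2.imwrite(f'pics/{tag}.png',cv2.resize(im,None,fx=1.5,fy=1.5)[...,::-1]); return G
E
python3 - <<'E'
from prof import *
prof('w5')
E
```

```text
10.2667 [602.8 -64.7  94.6] xs,ys [ 584.5 -161.3] [-0.6  0.2  0.1]
62 [(558, 66), (560, 238), (580, 34), (592, 7), (594, 31)]
66 [(558, 319), (560, 17), (578, 6), (580, 38), (592, 6), (594, 33)]
70 [(540, 9), (556, 90), (558, 278), (576, 6), (580, 10), (592, 17), (594, 31)]
74 [(540, 12), (542, 15), (544, 17), (546, 18), (548, 17), (550, 15), (552, 18), (554, 14), (556, 358), (558, 16), (576, 6), (594, 36)]
78 [(550, 7), (554, 88), (556, 306), (592, 16), (594, 93), (598, 6), (600, 6)]
82 [(540, 6), (544, 6), (550, 7), (554, 403), (556, 15), (574, 6), (576, 6), (578, 7), (594, 285), (596, 192)]
86 [(540, 110), (542, 17), (544, 251), (546, 6), (548, 8), (552, 84), (554, 334), (576, 6), (578, 6), (580, 38), (596, 176), (598, 361), (600, 345), (602, 20)]
90 [(540, 327), (542, 429), (544, 227), (546, 367), (548, 449), (550, 405), (552, 555), (554, 16), (574, 8), (576, 6), (578, 6), (580, 34), (598, 8)]
94 [(550, 38), (552, 60), (572, 157), (574, 306), (576, 291), (578, 273), (580, 101)]
98 []
```

Call:
{"method": "drive_tool", "body": {"increments": [{"travel": [0.0165,0.0027,0],"roll": 0},{"travel": [0.0165,0.0027,0],"roll": 0},{"travel": [0,0,-0.0075],"roll": 0},{"travel": [0,0,0],"roll": 0},{"travel": [0,0,0],"roll": 0}]}}

```text
t: 10.73
tool_pos: [622.9, -61.3, 89.0]
tcp_rot: [[0.987, -0.001, -0.163], [0.163, 0.0, 0.987], [-0.001, -1.0, 0.0]]
ft_force: [-0.5, 0.8, -1.4]
opening: -0.001
```

Call:
{"method": "drive_tool", "body": {"increments": [{"travel": [0,0,0],"roll": 0},{"travel": [0,0,0],"roll": 0}]}}

```text
t: 10.9
tool_pos: [623.2, -61.3, 89.6]
tcp_rot: [[0.987, -0.0, -0.163], [0.163, 0.0, 0.987], [-0.0, -1.0, 0.0]]
ft_force: [-0.4, -1.0, -0.4]
opening: 0.001
```

Call:
{"method": "drive_tool", "body": {"increments": [{"travel": [-0.01,-0.0016,0],"roll": 0},{"travel": [-0.01,-0.0016,0],"roll": 0},{"travel": [-0.01,-0.0016,0],"roll": 0},{"travel": [-0.009,-0.0015,0],"roll": 0},{"travel": [0,0,0],"roll": 0}]}}

```text
t: 11.32
tool_pos: [598.9, -65.3, 89.7]
tcp_rot: [[0.987, -0.0, -0.163], [0.163, -0.0, 0.987], [-0.0, -1.0, 0.0]]
ft_force: [0.2, -0.5, -0.2]
opening: -0.003
```

Run:
```python
from prof import *
prof('w6')
```

```text
11.3167 [598.9 -65.3  89.7] xs,ys [ 580.5 -161.2] [ 0.2 -0.5 -0.2]
62 [(560, 25), (570, 135), (592, 12), (594, 48)]
66 [(558, 31), (568, 11), (570, 149), (592, 10), (594, 52)]
70 [(540, 9), (544, 6), (556, 15), (558, 41), (568, 141), (570, 28), (592, 19), (594, 38), (596, 7)]
74 [(540, 14), (542, 19), (544, 19), (546, 17), (548, 20), (550, 19), (552, 18), (554, 17), (556, 51), (564, 8), (566, 6), (568, 171), (592, 18), (594, 46)]
78 [(546, 7), (550, 9), (554, 14), (556, 36), (566, 109), (568, 70), (592, 18), (594, 113), (600, 6)]
82 [(540, 6), (548, 6), (552, 6), (554, 248), (560, 6), (564, 8), (566, 186), (594, 304), (596, 238)]
86 [(540, 137), (542, 10), (544, 278), (548, 9), (552, 94), (554, 319), (562, 7), (564, 64), (566, 131), (596, 229), (598, 469), (600, 396), (602, 26)]
90 [(540, 303), (542, 453), (544, 217), (546, 378), (548, 471), (550, 433), (552, 548), (554, 20), (556, 74), (558, 56), (560, 20), (562, 9), (564, 207)]
94 [(550, 47), (552, 45), (556, 118), (558, 379), (560, 400), (562, 395), (564, 181), (574, 6), (576, 7), (578, 7), (580, 8), (582, 7), (584, 6)]
98 [(568, 12), (570, 14), (572, 12), (574, 16), (576, 13), (578, 13), (580, 13), (582, 17), (584, 13), (586, 13), (588, 13), (590, 12)]
```

Call:
{"method": "drive_tool", "body": {"increments": [{"travel": [-0.005,-0.0008,0],"roll": 0},{"travel": [-0.003,-0.0005,0],"roll": 0},{"travel": [0,0,0],"roll": 0}]}}

```text
t: 11.62
tool_pos: [595.0, -65.9, 89.5]
tcp_rot: [[0.987, -0.0, -0.163], [0.163, 0.0, 0.987], [-0.0, -1.0, 0.0]]
ft_force: [-0.5, -0.4, -0.4]
opening: 0.001
```

Call:
{"method": "drive_tool", "body": {"increments": [{"travel": [0.006,0.001,0.02],"roll": 0},{"travel": [0,0,0.06],"roll": 0},{"travel": [0,0,0.06],"roll": 0},{"travel": [0,0,0],"roll": 0}], "fingers": 0.36}}

```text
t: 11.95
tool_pos: [601.5, -65.4, 180.2]
tcp_rot: [[0.987, 0.008, -0.164], [0.164, -0.001, 0.987], [0.008, -1.0, -0.002]]
ft_force: [2.2, 0.1, 1.3]
opening: 0.321
```

Run:
```python
from prof import *
prof('w7',range(22,102,8))
```

```text
11.95 [601.5 -65.4 180.2] xs,ys [ 583.1 -161.8] [2.2 0.1 1.3]
22 [(570, 6), (578, 61), (580, 41), (594, 23)]
30 [(576, 76), (578, 16), (594, 11)]
38 [(542, 7), (544, 6), (546, 6), (548, 6), (550, 6), (566, 9), (574, 87), (594, 11)]
46 [(564, 7), (572, 103), (594, 29)]
54 [(562, 6), (570, 102), (594, 13)]
62 [(568, 135), (594, 17)]
70 [(540, 6), (556, 9), (558, 7), (566, 138), (594, 19)]
78 [(556, 11), (564, 155), (594, 62)]
86 [(540, 74), (542, 6), (544, 155), (554, 8), (560, 6), (562, 152), (596, 111), (598, 255), (600, 238), (602, 22)]
94 [(550, 29), (552, 41), (554, 95), (556, 167), (558, 204), (560, 131)]
```

Plate 1 is seated flush on the pack (right-face foot at ≈581), which leaves 13.3 mm. I'll fetch plate 2.

Call:
{"method": "drive_tool", "body": {"increments": [{"travel": [-0.0144,0.0528,0],"roll": -0.061},{"travel": [-0.0144,0.0528,0],"roll": -0.061},{"travel": [-0.0144,0.0528,0],"roll": -0.061},{"travel": [-0.0144,0.0528,0],"roll": -0.061},{"travel": [-0.0144,0.0528,-0.02],"roll": -0.061}]}}

```text
t: 12.42
tool_pos: [555.8, 94.6, 162.5]
tcp_rot: [[0.997, 0.002, 0.078], [-0.078, 0.0, 0.997], [0.002, -1.0, 0.001]]
ft_force: [1.1, -0.1, -0.0]
opening: 0.319
```

Call:
{"method": "drive_tool", "body": {"increments": [{"travel": [-0.0144,0.0528,-0.02],"roll": -0.061},{"travel": [-0.0144,0.0528,-0.02],"roll": -0.061},{"travel": [-0.0144,0.0528,-0.02],"roll": -0.061},{"travel": [0,0,0],"roll": 0},{"travel": [0,0,0],"roll": 0}]}}

```text
t: 12.83
tool_pos: [528.5, 189.4, 124.2]
tcp_rot: [[0.977, -0.002, 0.214], [-0.214, -0.001, 0.977], [-0.002, -1.0, -0.001]]
ft_force: [0.6, -0.5, 0.1]
opening: 0.32
```

Call:
{"method": "drive_tool", "body": {"increments": [{"travel": [0.007,-0.0023,-0.015],"roll": -0.003},{"travel": [0,0,0],"roll": 0},{"travel": [0,0,-0.029],"roll": 0},{"travel": [0,0,-0.0295],"roll": 0},{"travel": [0,0,0],"roll": 0}]}}

```text
t: 13.25
tool_pos: [532.9, 185.1, 78.5]
tcp_rot: [[0.975, -0.004, 0.221], [-0.221, -0.001, 0.975], [-0.003, -1.0, -0.002]]
ft_force: [-1.6, -0.3, -1.1]
opening: 0.322
```

Call:
{"method": "drive_tool", "body": {"increments": [{"travel": [0,0,0],"roll": 0},{"travel": [0,0,0],"roll": 0},{"travel": [0,0,0],"roll": 0},{"travel": [0,0,0],"roll": 0}], "fingers": 1}}

```text
t: 13.58
tool_pos: [534.1, 186.7, 82.2]
tcp_rot: [[0.976, 0.0, 0.22], [-0.22, 0.0, 0.976], [0.0, -1.0, 0.0]]
ft_force: [-3.8, -1.6, 1.0]
opening: 0.075
```

Call:
{"method": "drive_tool", "body": {"increments": [{"travel": [0,0,0.03],"roll": 0},{"travel": [0,0,0.055],"roll": 0},{"travel": [0,0,0.055],"roll": 0},{"travel": [0,0,0.055],"roll": 0},{"travel": [0.0151,-0.052,0],"roll": 0.061}]}}

```text
t: 14.0
tool_pos: [545.0, 159.5, 205.5]
tcp_rot: [[0.985, 0.009, 0.17], [-0.17, 0.004, 0.985], [0.008, -1.0, 0.005]]
ft_force: [1.4, -0.0, 0.2]
opening: 0.081
```

Call:
{"method": "drive_tool", "body": {"increments": [{"travel": [0.0151,-0.052,0],"roll": 0.061},{"travel": [0.0151,-0.052,0],"roll": 0.061},{"travel": [0.0151,-0.052,0],"roll": 0.061},{"travel": [0.0151,-0.052,0],"roll": 0.061},{"travel": [0.0151,-0.052,0],"roll": 0.061}]}}

```text
t: 14.42
tool_pos: [589.0, -2.0, 199.3]
tcp_rot: [[0.998, 0.002, -0.068], [0.068, -0.0, 0.998], [0.002, -1.0, -0.0]]
ft_force: [0.3, 0.1, -1.2]
opening: 0.077
```

Call:
{"method": "drive_tool", "body": {"increments": [{"travel": [0.0151,-0.052,0],"roll": 0.061},{"travel": [0.0151,-0.052,0],"roll": 0.061},{"travel": [0,0,0],"roll": 0},{"travel": [0,0,0],"roll": 0},{"travel": [0,0,0],"roll": 0}]}}

```text
t: 14.83
tool_pos: [606.6, -62.6, 198.8]
tcp_rot: [[0.987, 0.001, -0.16], [0.16, 0.0, 0.987], [0.001, -1.0, 0.0]]
ft_force: [0.5, 0.8, -0.6]
opening: 0.078
```

Call:
{"method": "drive_tool", "body": {"increments": [{"travel": [0,0,-0.04],"roll": 0},{"travel": [0,0,-0.04],"roll": 0},{"travel": [0,0,-0.03],"roll": 0},{"travel": [0,0,0],"roll": 0},{"travel": [0,0,0],"roll": 0}]}}

```text
t: 15.25
tool_pos: [605.9, -61.7, 132.6]
tcp_rot: [[0.987, -0.001, -0.162], [0.162, 0.0, 0.987], [-0.001, -1.0, 0.0]]
ft_force: [0.6, -0.3, 0.3]
opening: 0.079
```

Run:
```python
from prof import *
G=prof('w8',[])
s=robot.sense(); z=s['tool_pos'][2]
for zz in range(int(z)-70,int(z)+30,8):
    q=box(G,575,603,-230,-90,zz-4,zz+4); 
    h=np.histogram(q[:,0],bins=np.arange(575,603,1)); print(zz-int(z),zz,[(int(e),int(n)) for n,e in zip(*h) if n>5],np.percentile(q[:,1],[2,98]).round(1) if len(q) else '')
```

```text
15.25 [605.9 -61.7 132.6] xs,ys [ 588.  -158.8] [ 0.6 -0.3  0.3]
-70 63 [(593, 17), (594, 18)] [-180.7 -113.1]
-62 71 [(594, 30)] [-154.4 -112.8]
-54 79 [(593, 10), (594, 132), (595, 126), (596, 58)] [-172.1 -112.9]
-46 87 [(595, 9), (596, 78), (597, 135), (598, 130), (599, 134), (600, 116), (601, 125)] [-170.8 -113. ]
-38 95 [] [-133.6 -112.8]
-30 103 [] [-146.6 -112.7]
-22 111 [] [-142.3 -112.6]
-14 119 [(583, 6), (586, 6), (587, 6), (588, 6)] [-137.4 -112.7]
-6 127 [(583, 6), (584, 6), (585, 7), (586, 6), (588, 6), (589, 6)] [-133.3 -112.7]
2 135 [(578, 6), (581, 7), (582, 6), (583, 12), (584, 6), (585, 6), (586, 6), (587, 7), (588, 7), (589, 6), (594, 6), (596, 6)] [-149.7 -112.7]
10 143 [(575, 13), (576, 11), (577, 9), (578, 15), (579, 16), (580, 13), (581, 15), (582, 14), (583, 154), (584, 310), (585, 293), (586, 321), (587, 318), (588, 371), (589, 338), (590, 324), (591, 64), (592, 16), (593, 16), (594, 14), (595, 14), (596, 13), (597, 6), (598, 15), (599, 15), (600, 15), (601, 15)] [-197.8 -113.8]
18 151 [(575, 17), (576, 17), (577, 10), (578, 17), (579, 17), (580, 20), (581, 16), (582, 17), (583, 19), (590, 8), (591, 15), (592, 14), (593, 18), (594, 17), (595, 18), (596, 16), (597, 6), (598, 18), (599, 18), (600, 19), (601, 17)] [-153.4 -148.3]
26 159 [(575, 20), (576, 15), (577, 13), (578, 19), (579, 20), (580, 20), (581, 22), (582, 17), (583, 53), (584, 15), (590, 55), (591, 22), (592, 22), (593, 21), (594, 22), (595, 20), (596, 23), (597, 7), (598, 19), (599, 21), (600, 18), (601, 21)] [-168.5 -148.3]
```

Call:
{"method": "drive_tool", "body": {"increments": [{"travel": [0.0015,-0.004,-0.02],"roll": 0},{"travel": [0,0,-0.02],"roll": 0},{"travel": [0,0,-0.015],"roll": 0},{"travel": [0,0,-0.015],"roll": 0},{"travel": [0,0,0],"roll": 0}]}}

```text
t: 15.72
tool_pos: [606.9, -64.9, 89.5]
tcp_rot: [[0.987, -0.001, -0.161], [0.161, 0.0, 0.987], [-0.001, -1.0, 0.0]]
ft_force: [-1.1, 1.0, -0.8]
opening: 0.08
```

Call:
{"method": "drive_tool", "body": {"increments": [{"travel": [0,0,0],"roll": 0},{"travel": [0,0,0],"roll": 0},{"travel": [0,0,0],"roll": 0}], "fingers": 0.68}}

```text
t: 15.97
tool_pos: [607.8, -65.2, 91.2]
tcp_rot: [[0.987, 0.001, -0.161], [0.161, -0.0, 0.987], [0.001, -1.0, -0.0]]
ft_force: [0.8, -0.1, -0.2]
opening: 0.161
```

Call:
{"method": "drive_tool", "body": {"increments": [{"travel": [0,0,0.02],"roll": 0},{"travel": [0,0,0.04],"roll": 0},{"travel": [0,0,0.05],"roll": 0},{"travel": [0,0,0.03],"roll": 0},{"travel": [0,0,0],"roll": 0}]}}

```text
t: 16.38
tool_pos: [609.4, -65.4, 179.3]
tcp_rot: [[0.987, 0.007, -0.161], [0.161, -0.001, 0.987], [0.006, -1.0, -0.002]]
ft_force: [1.0, -0.1, 0.9]
opening: 0.157
```

Run:
```python
from prof import *
prof('w9',range(22,106,6))
```

```text
16.3833 [609.4 -65.4 179.3] xs,ys [ 590.8 -163. ] [ 1.  -0.1  0.9]
22 [(578, 54)]
28 [(568, 7), (576, 35), (578, 61)]
34 [(566, 12), (574, 9), (576, 95)]
40 [(548, 6), (552, 6), (556, 6), (564, 9), (574, 108)]
46 [(564, 8), (572, 111), (574, 7)]
52 [(562, 7), (570, 93), (572, 36), (596, 13), (598, 7), (600, 10), (602, 13)]
58 [(560, 6), (568, 49), (570, 83), (594, 18)]
64 [(558, 8), (566, 9), (568, 131), (594, 13), (602, 56)]
70 [(558, 15), (566, 156), (594, 17), (602, 16)]
76 [(554, 7), (556, 13), (564, 158), (566, 13), (594, 14)]
82 [(554, 12), (562, 119), (564, 51), (594, 189), (596, 145)]
88 [(540, 246), (542, 237), (544, 218), (546, 76), (548, 79), (550, 8), (552, 24), (554, 7), (560, 66), (562, 138), (598, 188), (600, 163)]
94 [(550, 26), (552, 45), (554, 109), (556, 188), (558, 236), (560, 140), (580, 22), (582, 257), (584, 264), (586, 255), (588, 261)]
100 []
```

Call:
{"method": "drive_tool", "body": {"increments": [{"travel": [0.018,0.003,0],"roll": 0},{"travel": [0.018,0.003,-0.03],"roll": 0},{"travel": [0,0,-0.05],"roll": 0},{"travel": [0,0,-0.04],"roll": 0},{"travel": [0,0,0],"roll": 0}], "fingers": 1}}

```text
t: 16.85
tool_pos: [626.0, -61.2, 97.0]
tcp_rot: [[0.987, -0.008, -0.161], [0.161, 0.001, 0.987], [-0.007, -1.0, 0.002]]
ft_force: [-0.6, 0.2, -0.1]
opening: -0.002
```

Call:
{"method": "drive_tool", "body": {"increments": [{"travel": [0,0,0],"roll": 0},{"travel": [0,0,0],"roll": 0}]}}

```text
t: 17.02
tool_pos: [629.4, -61.7, 103.7]
tcp_rot: [[0.987, 0.001, -0.161], [0.161, -0.0, 0.987], [0.001, -1.0, -0.0]]
ft_force: [0.5, -0.0, 0.2]
opening: -0.001
```

Call:
{"method": "drive_tool", "body": {"increments": [{"travel": [0.001,0,-0.0117],"roll": 0},{"travel": [0,0,-0.0116],"roll": 0},{"travel": [0,0,0],"roll": 0},{"travel": [0,0,0],"roll": 0}]}}

```text
t: 17.35
tool_pos: [629.4, -61.6, 88.3]
tcp_rot: [[0.987, -0.0, -0.161], [0.161, 0.0, 0.987], [-0.0, -1.0, 0.0]]
ft_force: [-0.4, 0.4, 0.3]
opening: -0.002
```

Call:
{"method": "drive_tool", "body": {"increments": [{"travel": [-0.0115,-0.0019,0],"roll": 0},{"travel": [-0.0115,-0.0019,0],"roll": 0},{"travel": [-0.0115,-0.0019,0],"roll": 0},{"travel": [-0.0115,-0.0019,0],"roll": 0},{"travel": [0,0,0],"roll": 0}]}}

```text
t: 17.77
tool_pos: [600.5, -66.4, 88.7]
tcp_rot: [[0.987, -0.0, -0.161], [0.161, -0.0, 0.987], [-0.0, -1.0, -0.0]]
ft_force: [-0.3, -0.3, 0.3]
opening: -0.001
```

Call:
{"method": "drive_tool", "body": {"increments": [{"travel": [0.006,0.001,0.02],"roll": 0},{"travel": [0,0,0.06],"roll": 0},{"travel": [0,0,0.06],"roll": 0},{"travel": [0,0,0],"roll": 0}], "fingers": 0}}

```text
t: 18.1
tool_pos: [608.1, -65.8, 179.4]
tcp_rot: [[0.987, 0.009, -0.161], [0.161, -0.001, 0.987], [0.008, -1.0, -0.002]]
ft_force: [0.9, -0.1, 1.5]
opening: 0.502
```

Run:
```python
from prof import *
G=prof('w10',range(22,106,6))
q=box(G,550,600,-230,-90,88,97); print('plate tops y',np.percentile(q[:,1],[1,99]))
im=np.load('w10.npz')['im']; P=np.load('w10.npz')['P']
Q=box(P,430,700,110,300,99,120); f=Q[:,:2]@rot(-12.6).T; print(len(f))
```

```text
18.1 [608.1 -65.8 179.4] xs,ys [ 589.4 -163.2] [ 0.9 -0.1  1.5]
22 [(570, 7), (586, 86), (588, 10), (594, 16)]
28 [(568, 7), (584, 25), (586, 68)]
34 [(566, 11), (584, 89)]
40 [(554, 6), (556, 6), (582, 109)]
46 [(564, 7), (580, 95), (582, 26), (594, 11)]
52 [(562, 7), (578, 56), (580, 55), (594, 24), (598, 8), (602, 17)]
58 [(560, 8), (576, 11), (578, 104), (594, 17)]
64 [(558, 9), (560, 6), (576, 128), (594, 16), (602, 36)]
70 [(558, 9), (574, 141), (592, 10), (602, 12)]
76 [(546, 9), (548, 6), (550, 7), (552, 8), (554, 6), (556, 13), (572, 121), (574, 24)]
82 [(554, 13), (570, 74), (572, 80), (594, 196), (596, 141)]
88 [(540, 238), (542, 206), (544, 197), (546, 69), (548, 84), (550, 8), (552, 20), (554, 7), (560, 16), (568, 27), (570, 139), (596, 6), (598, 195), (600, 174)]
94 [(550, 28), (552, 36), (554, 113), (556, 186), (558, 237), (560, 145), (562, 96), (564, 175), (566, 236), (568, 170)]
100 []
plate tops y [-202.5828029  -115.95250035]
0
```

Plate 2 leans on plate 1 (right-face foot ≈589), so r≈5.2 mm, with no room for a third. Next is the wedge.

Call:
{"method": "drive_tool", "body": {"increments": [{"travel": [0.0022,0.0489,0],"roll": -0.0607},{"travel": [0.0022,0.0489,0],"roll": -0.0607},{"travel": [0.0022,0.0489,0],"roll": -0.0607},{"travel": [0.0022,0.0489,0],"roll": -0.0607},{"travel": [0.0022,0.0489,0],"roll": -0.0607}]}}

```text
t: 18.57
tool_pos: [611.7, 82.4, 171.8]
tcp_rot: [[0.997, -0.001, 0.079], [-0.079, -0.0, 0.997], [-0.001, -1.0, -0.0]]
ft_force: [0.7, 1.0, 0.1]
opening: 0.503
```

Call:
{"method": "drive_tool", "body": {"increments": [{"travel": [0.0022,0.0489,0],"roll": -0.0607},{"travel": [0.0022,0.0489,0],"roll": -0.0607},{"travel": [0.0022,0.0489,0],"roll": -0.0607},{"travel": [0,0,0],"roll": 0},{"travel": [0,0,0],"roll": 0}]}}

```text
t: 18.98
tool_pos: [615.6, 170.5, 171.5]
tcp_rot: [[0.976, -0.001, 0.216], [-0.216, -0.0, 0.976], [-0.001, -1.0, -0.001]]
ft_force: [0.2, -1.1, 0.3]
opening: 0.503
```

Run:
```python
from m import *
s=robot.sense(); im,d,P=cloud('wrist'); np.savez('w11.npz',im=im,P=P,d=d); print(s['t'],np.round(s['tool_pos'],1),np.degrees(np.arctan2(s['tcp_rot'][1][0],s['tcp_rot'][0][0])))
print('tool in rack rot',rot(-12.6)@s['tool_pos'][:2])
G=P.copy(); G[...,:2]=P[...,:2]@rot(-12.6).T
for z0,z1 in((112,119),(100,112),(86,93)):
    q=box(G,525,600,230,370,z0,z1); h=np.histogram(q[:,0],bins=np.arange(525,600,2)); print(z0,[(int(e),int(n)) for n,e in zip(*h) if n>5],np.percentile(q[:,1],[1,99]).round(1) if len(q) else '', line(q)[0]-90 if len(q) else '')
```

```text
18.9833 [615.6 170.5 171.5] -12.448235563379827
tool in rack rot [563.61518107 300.6789661 ]
112 [(561, 107), (563, 178), (565, 177), (567, 177), (569, 158), (571, 148), (573, 9)] [278.8 322.6] 0.4409135327721856
100 [(561, 11), (563, 13), (565, 13), (567, 13), (569, 11), (571, 13), (573, 25)] [285.5 323.3] 10.087148377967807
86 [(551, 213), (553, 239), (555, 264), (557, 198), (559, 278), (561, 71), (563, 92), (565, 84), (567, 66), (569, 85), (571, 80), (573, 122), (575, 250), (577, 250), (579, 224)] [261.2 340. ] -4.770822933044045
```

Call:
{"method": "drive_tool", "body": {"increments": [{"travel": [0.0072,-0.0016,-0.03],"roll": -0.003},{"travel": [0,0,-0.03],"roll": 0},{"travel": [0,0,-0.03],"roll": 0},{"travel": [0,0,-0.025],"roll": 0},{"travel": [0,0,0],"roll": 0}]}}

```text
t: 19.45
tool_pos: [618.7, 166.4, 100.2]
tcp_rot: [[0.975, -0.005, 0.221], [-0.221, -0.001, 0.975], [-0.004, -1.0, -0.002]]
ft_force: [-0.8, 0.3, -0.2]
opening: 0.5
```

Call:
{"method": "drive_tool", "body": {"increments": [{"travel": [0,0,0],"roll": 0},{"travel": [0,0,0],"roll": 0}]}}

```text
t: 19.62
tool_pos: [620.9, 167.6, 104.5]
tcp_rot: [[0.975, 0.001, 0.221], [-0.221, 0.0, 0.975], [0.001, -1.0, 0.0]]
ft_force: [-0.6, 0.3, 0.5]
opening: 0.499
```

Call:
{"method": "drive_tool", "body": {"increments": [{"travel": [-0.0023,0.0025,-0.009],"roll": 0},{"travel": [0,0,-0.009],"roll": 0},{"travel": [0,0,0],"roll": 0},{"travel": [0,0,0],"roll": 0}]}}

```text
t: 19.95
tool_pos: [618.9, 169.7, 92.5]
tcp_rot: [[0.976, -0.0, 0.22], [-0.22, -0.0, 0.976], [-0.0, -1.0, -0.0]]
ft_force: [-0.5, -0.2, 0.5]
opening: 0.499
```

Call:
{"method": "drive_tool", "body": {"increments": [{"travel": [0,0,0],"roll": 0},{"travel": [0,0,0],"roll": 0},{"travel": [0,0,0],"roll": 0},{"travel": [0,0,0],"roll": 0},{"travel": [0,0,0],"roll": 0}], "fingers": 1, "grip_force": 80}}

```text
t: 20.37
tool_pos: [619.9, 169.8, 93.2]
tcp_rot: [[0.975, 0.002, 0.22], [-0.22, 0.0, 0.975], [0.002, -1.0, 0.001]]
ft_force: [5.0, -1.0, 1.5]
opening: 0.12
```

Call:
{"method": "drive_tool", "body": {"increments": [{"travel": [0,0,0.03],"roll": 0},{"travel": [0,0,0.05],"roll": 0},{"travel": [0,0,0.055],"roll": 0},{"travel": [0,0,0.055],"roll": 0},{"travel": [-0.0042,-0.0486,0],"roll": 0.061}]}}

```text
t: 20.78
tool_pos: [618.6, 144.5, 213.0]
tcp_rot: [[0.985, 0.008, 0.17], [-0.17, 0.003, 0.985], [0.007, -1.0, 0.005]]
ft_force: [2.4, -0.1, 0.4]
opening: 0.118
```

Call:
{"method": "drive_tool", "body": {"increments": [{"travel": [-0.0042,-0.0486,0],"roll": 0.061},{"travel": [-0.0042,-0.0486,0],"roll": 0.061},{"travel": [-0.0042,-0.0486,0],"roll": 0.061},{"travel": [-0.0042,-0.0486,0],"roll": 0.061},{"travel": [-0.0042,-0.0486,0],"roll": 0.061}]}}

```text
t: 21.2
tool_pos: [603.2, -6.4, 206.4]
tcp_rot: [[0.998, -0.001, -0.068], [0.068, 0.0, 0.998], [-0.001, -1.0, 0.0]]
ft_force: [0.2, 0.2, -1.6]
opening: 0.124
```

Call:
{"method": "drive_tool", "body": {"increments": [{"travel": [-0.0042,-0.0486,0],"roll": 0.061},{"travel": [-0.0042,-0.0486,0],"roll": 0.061},{"travel": [0,0,0],"roll": 0},{"travel": [0,0,0],"roll": 0},{"travel": [0,0,0],"roll": 0}]}}

```text
t: 21.62
tool_pos: [598.6, -63.2, 206.4]
tcp_rot: [[0.987, -0.001, -0.16], [0.16, 0.001, 0.987], [-0.001, -1.0, 0.001]]
ft_force: [1.1, -0.2, -1.7]
opening: 0.119
```

Run:
```python
from prof import *
G=prof('w12',[]); s=robot.sense(); print(np.degrees(np.arctan2(s['tcp_rot'][1][0],s['tcp_rot'][0][0])))
T=np.array(s['tcp_rot']); z=s['tool_pos'][2]
Q=((np.load('w12.npz')['P'].reshape(-1,3))-s['tool_pos'])@T; Q=Q[(abs(Q[:,0])<40)&(abs(Q[:,2])<60)]
for y in range(-30,90,6):
    w=Q[(Q[:,1]>y)&(Q[:,1]<y+6)]
    if len(w)>8: print(y,len(w),np.percentile(w[:,0],[2,50,98]).round(1),np.percentile(w[:,2],[2,98]).round(1))
```

```text
21.6167 [598.6 -63.2 206.4] xs,ys [ 580.6 -159.1] [ 1.1 -0.2 -1.7]
9.247808857135933
-30 474 [-19.    4.2  17.2] [-10.4  10.1]
-24 2415 [-16.2  -1.1  14.4] [-21.   21.8]
-18 430 [-18.9  -0.6  17.3] [ 5.  22.6]
-12 311 [-18.   -0.1  16.4] [ 5.2 22.5]
-6 144 [-11.8  -1.1  10. ] [ 9.  22.6]
0 2942 [-16.8  -4.1  11.9] [ 5.3 39.2]
6 72 [-15.4  -2.9  11.7] [39.  39.5]
12 47 [-13.9  -9.2  11.9] [37.9 39.4]
18 50 [-12.2  -7.8  11.6] [36.7 39.5]
24 151 [-9.7  0.1 11.8] [34.9 39.4]
30 105 [-8.3  1.3 11.6] [34.7 39.4]
36 34 [-6.8 -2.6 12.4] [37.3 39.4]
42 35 [-6.3 -1.7 11.8] [36.1 39.4]
48 96 [-3.7  3.6 11.9] [34.4 39.3]
54 49 [-1.8  4.3 11.7] [34.3 39.4]
60 27 [-1.4  3.1 12.5] [37.8 39.3]
66 23 [ 0.6  4.6 12.2] [36.3 39.4]
72 44 [ 2.5  7.7 12.1] [35.3 39.4]
78 10 [ 3.5  6.7 10.7] [39.  39.3]
```

View pics/w12.png

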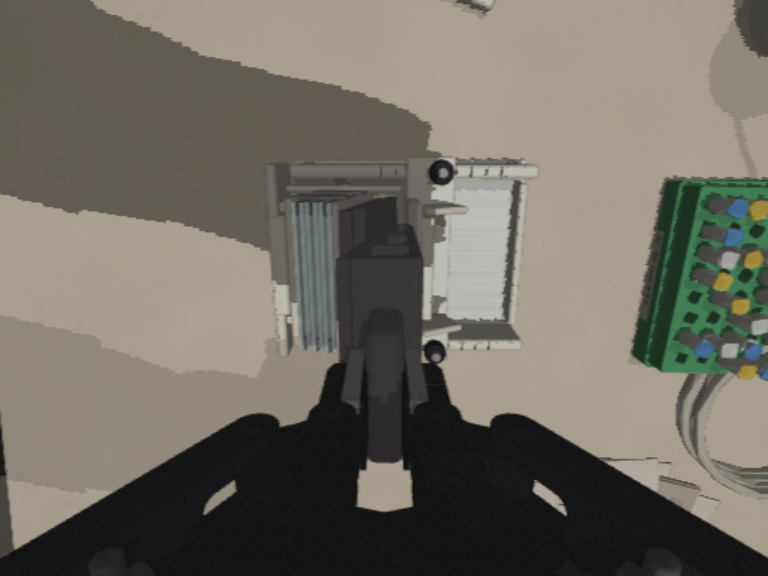

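The wedge hangs upright and square in the jaws over the gap, at (385,300), with the leaning plates left of it. I'll lower it now.

Call:
{"method": "drive_tool", "body": {"increments": [{"travel": [0.001,0,-0.03],"roll": 0},{"travel": [0,0,-0.03],"roll": 0},{"travel": [0,0,-0.03],"roll": 0},{"travel": [0,0,-0.03],"roll": 0},{"travel": [0,0,0],"roll": 0}]}}

```text
t: 22.08
tool_pos: [597.9, -62.1, 131.4]
tcp_rot: [[0.987, -0.005, -0.162], [0.162, 0.001, 0.987], [-0.004, -1.0, 0.001]]
ft_force: [-0.4, -1.0, -0.7]
opening: 0.122
```

Call:
{"method": "drive_tool", "body": {"increments": [{"travel": [0,0,0],"roll": 0},{"travel": [0,0,0],"roll": 0}]}}

```text
t: 22.25
tool_pos: [599.7, -63.0, 135.6]
tcp_rot: [[0.987, 0.0, -0.161], [0.161, -0.0, 0.987], [0.0, -1.0, -0.0]]
ft_force: [-2.6, 1.9, -2.8]
opening: 0.115
```

Call:
{"method": "drive_tool", "body": {"increments": [{"travel": [0,0,-0.004],"roll": 0},{"travel": [0,0,-0.004],"roll": 0},{"travel": [0,0,-0.004],"roll": 0},{"travel": [0,0,-0.004],"roll": 0},{"travel": [0,0,0],"roll": 0}]}}

```text
t: 22.67
tool_pos: [599.6, -63.5, 124.7]
tcp_rot: [[0.987, 0.0, -0.161], [0.161, 0.0, 0.987], [0.0, -1.0, 0.0]]
ft_force: [0.8, -0.5, -0.8]
opening: 0.119
```

Call:
{"method": "drive_tool", "body": {"increments": [{"travel": [0,0,-0.0033],"roll": 0},{"travel": [0,0,-0.0033],"roll": 0},{"travel": [0,0,0],"roll": 0}]}}

```text
t: 22.92
tool_pos: [599.6, -63.6, 120.8]
tcp_rot: [[0.987, 0.0, -0.161], [0.161, 0.0, 0.987], [0.0, -1.0, -0.0]]
ft_force: [-0.6, -0.1, -1.9]
opening: 0.121
```

Call:
{"method": "drive_tool", "body": {"increments": [{"travel": [0,0,-0.0025],"roll": 0},{"travel": [0,0,-0.0025],"roll": 0},{"travel": [0,0,0],"roll": 0}]}}

```text
t: 23.17
tool_pos: [599.6, -63.6, 118.0]
tcp_rot: [[0.987, 0.0, -0.161], [0.161, -0.0, 0.987], [0.0, -1.0, -0.0]]
ft_force: [-0.7, -0.6, 0.6]
opening: 0.12
```

Call:
{"method": "drive_tool", "body": {"increments": [{"travel": [0,0,-0.0016],"roll": 0},{"travel": [0,0,0],"roll": 0},{"travel": [0,0,0],"roll": 0}]}}

```text
t: 23.42
tool_pos: [599.6, -63.6, 117.3]
tcp_rot: [[0.987, 0.0, -0.161], [0.161, -0.0, 0.987], [0.0, -1.0, -0.0]]
ft_force: [-2.4, -0.3, 4.4]
opening: 0.126
```

Call:
{"method": "drive_tool", "body": {"increments": [{"travel": [0,0,-0.0012],"roll": 0},{"travel": [0,0,0],"roll": 0},{"travel": [0,0,0],"roll": 0}]}}

```text
t: 23.67
tool_pos: [599.7, -63.6, 116.7]
tcp_rot: [[0.987, 0.001, -0.161], [0.161, -0.0, 0.987], [0.001, -1.0, -0.0]]
ft_force: [-2.4, 0.5, 7.6]
opening: 0.121
```

Call:
{"method": "drive_tool", "body": {"increments": [{"travel": [0,0,-0.0008],"roll": 0},{"travel": [0,0,0],"roll": 0},{"travel": [0,0,0],"roll": 0}]}}

```text
t: 23.92
tool_pos: [599.7, -63.6, 116.4]
tcp_rot: [[0.987, 0.001, -0.161], [0.161, -0.0, 0.987], [0.001, -1.0, -0.0]]
ft_force: [-3.8, -0.2, 8.4]
opening: 0.121
```

Call:
{"method": "drive_tool", "body": {"increments": [{"travel": [-0.0005,0,-0.0008],"roll": 0},{"travel": [0,0,0],"roll": 0},{"travel": [0,0,0],"roll": 0},{"travel": [0,0,0],"roll": 0}]}}

```text
t: 24.25
tool_pos: [599.7, -63.6, 116.1]
tcp_rot: [[0.987, 0.001, -0.161], [0.161, -0.0, 0.987], [0.001, -1.0, -0.0]]
ft_force: [-2.3, -0.1, 9.6]
opening: 0.123
```

Run:
```python
from prof import *
G=prof('w13',range(78,100,4)); s=robot.sense(); print(np.round(s['ft_force'],1),np.round(s['torque'],2))
for nm in('scene','side'):
    im,d,P=cloud(nm); np.savez(nm+'1.npz',im=im,P=P); H=P.copy(); H[...,:2]=P[...,:2]@rot(9.3).T
    q=box(H,480,530,-225,-95,20,53); 
    print(nm,'front',len(q),np.percentile(q[:,0],[2,20,50]).round(1) if len(q) else '')
    D=np.load(nm+'0.npz')['P']; H0=D.copy(); H0[...,:2]=D[...,:2]@rot(9.3).T; q=box(H0,430,480,-225,-95,20,53); print(' start front',len(q),np.percentile(q[:,0],[2,20,50]).round(1) if len(q) else '')
    cv2.imwrite(f'pics/{nm}1.png',im[...,::-1])
a=cv2.resize(cv2.imread('pics/scene1.png')[120:260,190:350],None,fx=3.4,fy=3.4,interpolation=cv2.INTER_CUBIC); cv2.imwrite('pics/fin1.png',a)
q=box(G,500,560,-200,-125,78,92); print(np.percentile(q[:,0],[2,98]))
```

```text
24.25 [599.7 -63.6 116.1] xs,ys [ 581.5 -159.6] [-2.3 -0.1  9.6]
78 [(554, 21), (556, 8), (572, 58), (576, 8), (578, 14), (590, 12), (594, 43)]
82 [(544, 6), (550, 6), (554, 19), (572, 59), (574, 7), (576, 12), (590, 7), (592, 7), (594, 116), (596, 129)]
86 [(540, 87), (542, 44), (544, 207), (548, 6), (552, 23), (554, 11), (560, 8), (570, 66), (572, 12), (574, 9), (576, 7), (590, 6), (592, 7), (596, 164), (598, 304), (600, 268), (602, 18)]
90 [(540, 311), (542, 436), (544, 129), (546, 399), (548, 385), (550, 331), (552, 329), (554, 113), (556, 34), (558, 8), (560, 101), (562, 78), (564, 36), (566, 11), (568, 16), (570, 68), (572, 6), (574, 40), (576, 39), (578, 41), (580, 56), (582, 42), (584, 42), (586, 51), (588, 39), (590, 9), (592, 7), (598, 10)]
94 [(548, 8), (550, 54), (552, 48), (554, 200), (556, 273), (558, 278), (560, 185), (562, 59), (564, 116), (566, 121), (568, 120), (570, 10), (572, 13), (574, 20), (588, 12), (590, 8), (592, 9)]
98 [(568, 6), (570, 7), (572, 25), (590, 9), (592, 7)]
[-2.4  1.7  9.5] [-0.17  0.48  0.07]
scene front 206 [498.8 500.7 502.7]
 start front 181 [450.6 452.1 453.2]
side front 55 [506.9 511.1 512.8]
 start front 63 [459.2 462.6 464.4]
[521.72975395 554.21549042]
```

View pics/fin1.png

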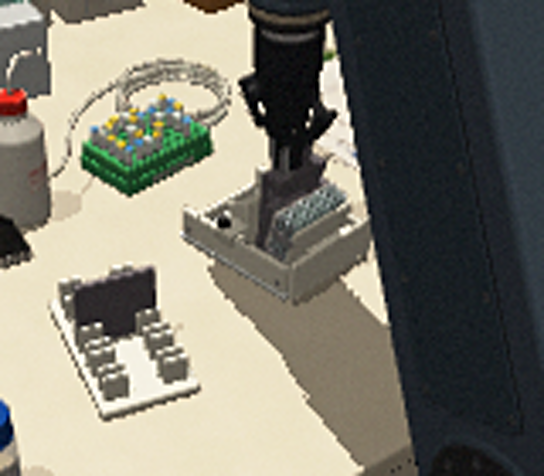

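The picture shows the wedge held upright between the plates and the wall at (285,190), the drawer shut, and one spare plate in the rack at (115,300). The upward force is steady at 9.5 N and the foot is about 21 mm above the floor, against an expected 20.5 mm. I'm handing in.

Run:
```python
from h import *
print(robot.hand_in()); s=robot.sense(); print(s['t'],np.round(s['tool_pos'],1),np.round(s['ft_force'],1),s['opening'])
```

```text
the job is handed in; nothing more can be done
None
the job is handed in; nothing more can be done
```

I pushed the carriage home and seated two spacers leaning on the pack. The wedge is pressed in between the second spacer and the end wall, with the fingers still holding it. I handed the job in at about 24.4 s; it reports no verdict.

**Carriage:** I felt it snap in, and it was solid on its stop at about 22 N. The last depth checks show the front and pack still at home. The two fixed cameras put the front's travel at about 48.5 mm, against 49.3 mm from the pack's own position.

**Spacers:** The gap measured 21.7 mm, so two spacers fit and left about 5.2 mm. The third stays in its rack slot.

**Wedge:** Its foot is about 21 mm above the floor, against 20.5 mm predicted. The upward force held at about 9.5 N.

**What went wrong or wasn't checked:**
- An early move was refused because of its format, and the first nudge on plate 1 passed over its top. I repeated both.
- The wrist camera read about 0.9 mm off the tool centre, and I corrected for that.
- The wrist force showed a small net sideways push towards the wall, about 2.4 N. I did not measure the wedge's contact on the wall or on the spacer separately.
- I did not measure the timer, bottle and dish again. No move went near them.

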